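Gather the axle nuts for counting

TASK

Lift the work lamp by its handle off the dock in front of the nut chute and stand it on the rubber mat, then take the parts pan by its handle, hold it in the air under the chute's lip and push the hanging push bar in with it until every nut in the chute has slid into the pan. Set the pan down squarely in the middle of the scale's platform, put every loose hex nut from the bench into it too, and stand the lamp back upright in the middle of its dock. Leave the round bushes and everything else where they are.

Things in the scene. Friction and masses are not known exactly. Their poses are not given: they have to be found in the camera images.
- dispenser: the fixed gravity dispenser. Origin on the bench below the middle of the chute's lip; +x points into the machine. The chute, a steel trough 46 mm wide rising at 30 degrees, ends at the lip at x = 0, 170 mm up (walls to 200 mm). The space under it is free as far as x = +75 mm (cheeks at y = +-56 mm behind that), save the push bar. Nuts land 20 to 90 mm in front of the lip (x = -20 to -90 mm)
- dock (a point): centre of the top of the lamp's charging dock, a round black pad 100 mm across, 18 mm above the bench, 105 mm in front of the lip (towards the robot)
- pushbar (a joint): angle of the bell crank with push bar and stop blade: 0 at rest (blade up through the chute's floor, nuts held), 0.5 at the end stop. Pushing the bar level into the machine (+x of the dispenser) turns it; from about 0.35 the blade is below the chute's floor and the nuts slide out. It springs back; 2 to 3.5 N
- bar_mid (a point): middle of the black rubber push bar, a round bar 16 mm thick and 110 mm long across the machine, hanging under the chute; at rest its axis is 10 mm in front of the lip, 95 mm above the bench; it travels about 42 mm into the machine and 25 mm down
- lamp: the grey LED work lamp standing on the dock: 64 x 64 mm foot, 105 mm tall body, with a carrying handle above; about 0.4 kg. Origin at the centre of its underside
- lamp_grip (a point): middle of the lamp's handle bar, 145 mm above its underside: a bar 16 x 16 mm in section, along the lamp's x, 64 mm long, 44 mm free between its posts, with 32 mm of free space below it
- pan: the open sheet-metal parts pan: 150 (x) x 124 (y) x 58 mm tall outside, walls and floor 3 mm, about 0.2 kg. Origin at the centre of its underside; its handle sticks out to its own -x
- pan_grip (a point): on the pan's handle, 110 mm from the pan's centre and 39 mm above its underside. The handle is a level bar 16 mm wide and 22 mm high (28 to 50 mm above the underside), reaching from 75 to 160 mm from the pan's centre
- scale: the fixed grey counting scale, 150 x 150 mm with a low display strip (26 mm high) on its -x side. Origin at the centre of its underside
- platform (a point): centre of the top of the scale's steel platform, 146 x 146 mm, 40 mm above the bench
- mat: black rubber mat, 120 x 120 x 4 mm, fixed. Origin at the centre of its underside
- nut0: a plain steel hex axle nut, the same as all the others: 30 mm across flats, 35 mm across corners, 18 mm thick, 40 g. Origin at the centre of its underside, z along its bore, a pair of flats faces its own +y and -y. At the start in the chute, behind the stop blade
- nut1: a plain steel hex axle nut, the same as all the others: 30 mm across flats, 35 mm across corners, 18 mm thick, 40 g. Origin at the centre of its underside, z along its bore, a pair of flats faces its own +y and -y. At the start in the chute, behind the stop blade
- nut2: a plain steel hex axle nut, the same as all the others: 30 mm across flats, 35 mm across corners, 18 mm thick, 40 g. Origin at the centre of its underside, z along its bore, a pair of flats faces its own +y and -y. At the start in the chute, behind the stop blade
- nut3: a plain steel hex axle nut, the same as all the others: 30 mm across flats, 35 mm across corners, 18 mm thick, 40 g. Origin at the centre of its underside, z along its bore, a pair of flats faces its own +y and -y. At the start in the chute, behind the stop blade (absent in some runs)
- stray0: a plain steel hex axle nut, the same as all the others: 30 mm across flats, 35 mm across corners, 18 mm thick, 40 g. Origin at the centre of its underside, z along its bore, a pair of flats faces its own +y and -y. At the start lying flat on the bench (absent in some runs)
- stray1: a plain steel hex axle nut, the same as all the others: 30 mm across flats, 35 mm across corners, 18 mm thick, 40 g. Origin at the centre of its underside, z along its bore, a pair of flats faces its own +y and -y. At the start lying flat on the bench (absent in some runs)
- stray2: a plain steel hex axle nut, the same as all the others: 30 mm across flats, 35 mm across corners, 18 mm thick, 40 g. Origin at the centre of its underside, z along its bore, a pair of flats faces its own +y and -y. At the start lying flat on the bench (absent in some runs)
- stray3: a plain steel hex axle nut, the same as all the others: 30 mm across flats, 35 mm across corners, 18 mm thick, 40 g. Origin at the centre of its underside, z along its bore, a pair of flats faces its own +y and -y. At the start lying flat on the bench (absent in some runs)
- bush0: a round steel bush (ring), 32 mm across, 22 mm tall; not part of the job, to be left alone. Origin at the centre of its underside
- bush1: a round steel bush (ring), 32 mm across, 22 mm tall; not part of the job, to be left alone. Origin at the centre of its underside
- carton: a small carton, 100 x 90 x 46 mm; not part of the job, to be left alone. Origin at the centre of its underside
- bottle: a white bottle, 64 mm across, 190 mm tall; not part of the job, to be left alone. Origin at the centre of its underside
- driver: a screwdriver lying on the bench; not part of the job, to be left alone. Origin at the centre of its underside (at mid length)
Things that resemble listed ones, but are neither listed nor needed, are in the scene too. Leave any yellow look-alike of the lamp alone.

How it is judged (in metres and radians):
On the way, in this order (a step that is already met when the one before it is completed fails the run):
1. the lamp stands upright on the rubber mat, let go (horizontal distance between lamp and mat below 0.045 m and height (world z) of lamp below 0.012 m and angle between lamp's own z axis and vertical below 0.12 rad and linear speed of lamp below 0.03 m/s and contact force between lamp and the fingers below 0.2 N), for 0.2 s.
2. the push bar starts to be pressed while the pan is held in the air below the chute's lip, all the chute's nuts still in the chute (value of joint pushbar above 0.05 rad and x of pan in the frame of dispenser between -0.15 and 0.02 m and y of pan in the frame of dispenser between -0.045 and 0.045 m and height (world z) of pan above 0.02 m and contact force between pan and the fingers above 1 N and height (world z) of each of nut0, nut1, nut2, nut3 above 0.15 m), for 0.02 s.
3. every nut of the chute lies in the pan while the pan is still held in the air (height (world z) of pan above 0.02 m and contact force between pan and the fingers above 1 N and x of nut0 in the frame of pan between -0.073 and 0.073 m and y of nut0 in the frame of pan between -0.06 and 0.06 m and z of nut0 in the frame of pan between -0.01 and 0.065 m and x of nut1 in the frame of pan between -0.073 and 0.073 m and y of nut1 in the frame of pan between -0.06 and 0.06 m and z of nut1 in the frame of pan between -0.01 and 0.065 m and x of nut2 in the frame of pan between -0.073 and 0.073 m and y of nut2 in the frame of pan between -0.06 and 0.06 m and z of nut2 in the frame of pan between -0.01 and 0.065 m and x of nut3 in the frame of pan between -0.073 and 0.073 m and y of nut3 in the frame of pan between -0.06 and 0.06 m and z of nut3 in the frame of pan between -0.01 and 0.065 m), for 0.2 s.
At the end, for the whole second after the job is handed in: The pan stands level on the scale's platform, its centre within 35 mm of the platform's centre; every hex nut present, from the chute and from the bench, lies in the pan; the lamp stands upright on its dock within 25 mm of its centre; all released and at rest (horizontal distance between pan and platform below 0.035 m and height (world z) of pan between 0.035 and 0.046 m and angle between pan's own z axis and vertical below 0.08 rad and linear speed of each of pan, lamp below 0.03 m/s and x of nut0 in the frame of pan between -0.073 and 0.073 m and y of nut0 in the frame of pan between -0.06 and 0.06 m and z of nut0 in the frame of pan between -0.01 and 0.065 m and x of nut1 in the frame of pan between -0.073 and 0.073 m and y of nut1 in the frame of pan between -0.06 and 0.06 m and z of nut1 in the frame of pan between -0.01 and 0.065 m and x of nut2 in the frame of pan between -0.073 and 0.073 m and y of nut2 in the frame of pan between -0.06 and 0.06 m and z of nut2 in the frame of pan between -0.01 and 0.065 m and x of nut3 in the frame of pan between -0.073 and 0.073 m and y of nut3 in the frame of pan between -0.06 and 0.06 m and z of nut3 in the frame of pan between -0.01 and 0.065 m and x of stray0 in the frame of pan between -0.073 and 0.073 m and y of stray0 in the frame of pan between -0.06 and 0.06 m and z of stray0 in the frame of pan between -0.01 and 0.065 m and x of stray1 in the frame of pan between -0.073 and 0.073 m and y of stray1 in the frame of pan between -0.06 and 0.06 m and z of stray1 in the frame of pan between -0.01 and 0.065 m and x of stray2 in the frame of pan between -0.073 and 0.073 m and y of stray2 in the frame of pan between -0.06 and 0.06 m and z of stray2 in the frame of pan between -0.01 and 0.065 m and x of stray3 in the frame of pan between -0.073 and 0.073 m and y of stray3 in the frame of pan between -0.06 and 0.06 m and z of stray3 in the frame of pan between -0.01 and 0.065 m and horizontal distance between lamp and dock below 0.025 m and height (world z) of lamp between 0.013 and 0.024 m and angle between lamp's own z axis and vertical below 0.12 rad and contact force between lamp and the fingers below 0.2 N); the robot touches nothing.
It fails at once if a round bush, the carton, the bottle or the screwdriver is moved more than 50 mm (distance of any of bush0, bush1, carton, bottle, driver from where it was at the start of the episode above 0.05 m).
It fails at once if the lamp is tipped over (angle between lamp's own z axis and vertical above 0.7 rad).
Of nut3, stray2, stray3 only 2 to 3 are there at a start; the rules pass over those that are not, and their reading is None.
Of stray0, stray1 only 1 to 2 are there at a start; the rules pass over those that are not, and their reading is None.
At some moment in a run one of stray0, stray1, stray2, stray3 may be knocked a few centimetres aside while the robot is not near it.
It also fails if it takes over 210 s, if anything falls off the work surface, if the arm or the gripper's body presses on something with over 40 N, if the wrist force passes 120 N, or if a joint passes its speed limit or range.

ROBOT

A 6-joint arm with a two-finger parallel gripper is mounted at the origin on the work surface. World frame = base frame: x ahead of the robot, y to its left, z up, the work surface at z = 0. Lengths are in mm, angles in degrees, forces in N, time in s.
With the tool pointing down it reaches from about 325 to 925 mm from the base axis. Payload 3.1 kg.
Tool frame: the origin (TCP) lies at the very end of the fingers, on their centre line; the grasp point (between the pads) lies grasp_offset behind it (grasp_offset is the distance from the TCP to the grasp point, in mm); z points along the fingers, x is the direction in which the jaws open and shut, and the axes are right-handed (so a half turn about z gives the same grasp; the last joint's range is limited). The gripper opens to 85 mm and grips with 20 to 120 N. Pads are 22 mm wide; open, the fingers measure 114 mm over their backs; the gripper's body (76 mm by 85 mm) begins 54 mm behind the grasp point. The pads swing forward as they close: fully open they stand 13 mm farther back than shut.
Start: joints at [70.004, 12.427, 92.441, -0, 75.132, -6.429], TCP at [146.601, 607.575, 231.3] pointing down, gripper open.
Joint ranges: [-157.48, 157.48], [-44.54, 120.13], [17.64, 146.25], [-64.5, 244.5], [7.68, 150.69], [-147.95, 147.95]. Speed limits (degrees/s): [159.86, 159.86, 180, 180, 180, 180].

INTERFACE

Orientations are given as [roll, pitch, yaw] about the fixed x, y, z axes, in that order (R = Rz(yaw) Ry(pitch) Rx(roll)).
In Python, from station import * gives the robot as it stands. Calls block until the motion is done:
- goto(position, orientation): joint-space move of the TCP to a pose.
- move_l(position, attitude=None, speed=150): straight line of the TCP; attitude=None keeps the orientation; speed is the mean speed in mm/s.
- move_j(angles): joint-space move.
- grip(opening, squeeze=None): finger opening in mm; squeeze is the grip in N (None keeps the last); returns when the fingers have stopped.
- wait(seconds).
- solve_ik(position, orientation): joint angles nearest the present ones, or None.
- get_obs(): the state.
- get_image(name): name is "scene" or "side" or "wrist"; returns the picture (480x640x3 uint8, red, green, blue); there is no depth.
- get_calibration(name): a dict with "fx", "fy", "cx", "cy" (pixels), "D" ([k1, k2, p1, p2, k3] as OpenCV has them; the pictures are not rectified), "R" (3x3) and "t" (3): a world point X has camera coordinates R X + t; the wrist camera has in their place "mount" (4x4, takes a point from camera to tool coordinates, whose origin is the TCP and whose axes are the tool frame's). Camera axes: x right, y down, z forward; pixel columns grow to the right and rows downward; lengths in mm; the calibration is good to about 2 mm. A picture is of the moment at which its call begins: read the wrist's pose just before it. get_calibration takes no time and is no camera call.
A pose or a line that the arm cannot do raises Unreachable and nothing moves.
- sign_off(): hands the job in, once; it reports no verdict.
Trained networks look in the newest picture that a camera, given by its name, has taken for a name from the list of things; names that differ only in an ending like _2 or _b are one class to them, and where a whole thing is asked for, a point or a joint stands for the part that bears it (a point fixed in the world has none). Each returns a list of dicts, best first, with "score" (0 to 1); they miss things now and then, are a little off and sometimes report something else, mostly with a low value. They report only what shows in the picture. A call takes as long as a camera call. They do not tell look-alikes from the thing itself.
- spot_in(name, camera): "extent" ([centre column, centre row, width, height] in pixels, round what is visible of it).
- regions_of(name, camera): "region" (480x640 bool, what is visible of it) and "extent" ([centre column, centre row, width, height] in pixels, round what is visible of it).
The state is a dict: "t": time; "joint_pos": joint angles; "qvel": joint speeds; "effort": joint torques, N m; "tcp_pos": TCP position; "ee_rot": TCP orientation; "wrist_force": force on the tool from outside, world axes, zero at the start; "moment": the same for the moment, N m; "grip_width": finger opening in mm.
Only numpy, scipy, OpenCV 4.12 (cv2) and the standard library are available. Lean on these libraries where they do the work, as an engineer would, in place of code of your own. Each camera call takes 0.05 s, during which the arm holds its last target.

## Working session

There is one attempt and no reset: what is moved stays moved. The work goes in short steps, each a Python script; the robot and the scene stay as the last script left them, time stands still between calls to the robot, and variables do not carry over. Pictures are saved under pics/ and viewed, and the job is handed in when it is done.

```bash
ls; mkdir -p pics; python3 - <<'E'
from station import *
import cv2,json
o=get_obs();print(o)
for c in ("scene","side","wrist"):
    im=get_image(c);cv2.imwrite(f"pics/a_{c}.png",im[:,:,::-1]);print(c,get_calibration(c))
E
```

```text
pics
{'t': 0.0, 'joint_pos': array([ 7.00032006e+01,  1.24787774e+01,  9.25303918e+01,  7.22461457e-05,
        7.51329740e+01, -6.42832479e+00]), 'qvel': array([-0.0428353 ,  0.06332939, -0.01119194, -0.12491103,  0.1861289 ,
       -0.10044548]), 'effort': array([ 1.04727111e-03, -3.96847272e+01, -3.03855550e+01, -1.83449799e-05,
        9.81311314e-03,  8.64866536e-06]), 'tcp_pos': array([146.31663545, 606.77034395, 229.92898841]), 'ee_rot': array([-1.79984016e+02,  1.41241754e-01,  7.64315265e+01]), 'wrist_force': array([ 0.23591927, -0.21909125,  0.70845401]), 'moment': array([ 0.00211193, -0.05016529,  0.02380994]), 'grip_width': 85.88110586368767}
scene {'fx': 494.82165906642456, 'fy': 494.82165906642456, 'cx': 310.70406813720984, 'cy': 237.64343034193186, 'D': array([0.0276373, 0.       , 0.       , 0.       , 0.       ]), 'R': array([[-1.82037763e-01,  9.83291419e-01, -4.88071274e-04],
       [ 7.99040609e-01,  1.47637903e-01, -5.82869758e-01],
       [-5.73058774e-01, -1.06494296e-01, -8.12565448e-01]]), 't': array([  74.83454714, -301.58517273, 1477.36778132])}
side {'fx':
[... 211 characters left out ...]
01671769],
       [-0.25112791, -0.60231145, -0.75773062],
       [ 0.31514758,  0.68928744, -0.6523533 ]]), 't': array([-493.74642999,  233.81732471, 1155.80741131])}
wrist {'fx': 392.6118038170098, 'fy': 392.6118038170098, 'cx': 320.41340862669716, 'cy': 238.9508480038285, 'D': array([0.00858932, 0.        , 0.        , 0.        , 0.        ]), 'mount': array([[ 9.99999260e-01, -9.64580316e-04,  7.41954517e-04,
        -1.07809187e+00],
       [ 6.92268611e-04,  9.52335073e-01,  3.05053157e-01,
        -7.76104820e+01],
       [-1.00083758e-03, -3.05052417e-01,  9.52335036e-01,
        -1.41651895e+02],
       [ 0.00000000e+00,  0.00000000e+00,  0.00000000e+00,
         1.00000000e+00]])}
```

View pics/a_scene.png

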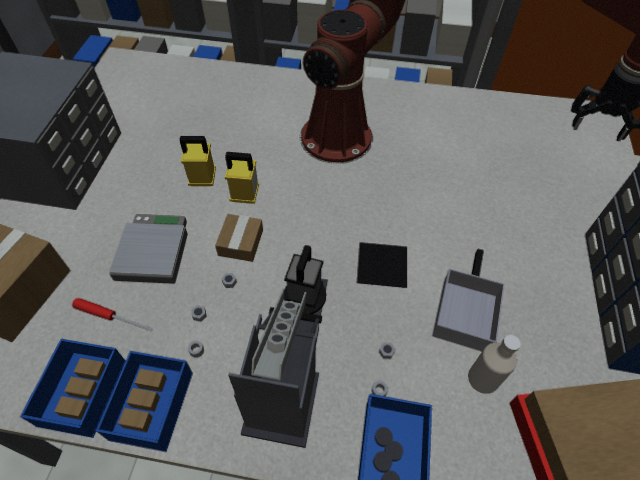

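View pics/a_side.png

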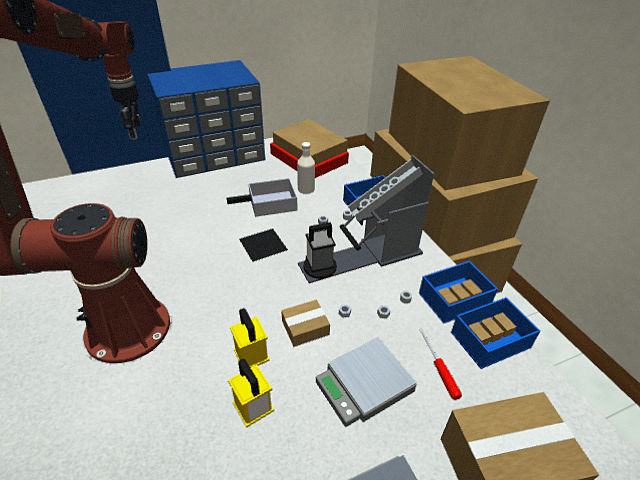

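View pics/a_wrist.png

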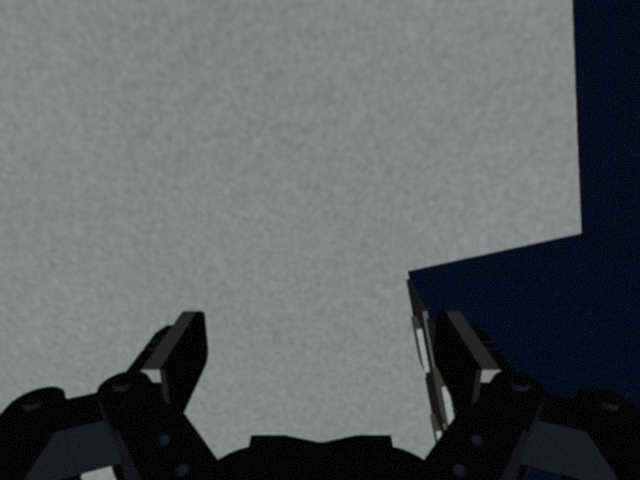

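The scene view shows the grey lamp at (303,275) on its dock and the mat at (383,264). The pan is at (470,310) with its handle pointing up towards the robot, and the scale is at (150,250). Ring-like parts lie at (229,280), (199,312), (196,348), (387,350) and (380,389). There are four nuts in the chute and two yellow lamp look-alikes.

```bash
cat > h.py <<'E'
from station import *
import numpy as np, cv2
from scipy.spatial.transform import Rotation as Ro
def cam(name,obs=None):
    c=get_calibration(name); K=np.array([[c['fx'],0,c['cx']],[0,c['fy'],c['cy']],[0,0,1.]])
    if 'mount' in c:
        T=np.eye(4);T[:3,:3]=Ro.from_euler('xyz',obs['ee_rot'],degrees=True).as_matrix();T[:3,3]=obs['tcp_pos']
        M=np.linalg.inv(T@c['mount']);R,t=M[:3,:3],M[:3,3]
    else: R,t=np.array(c['R']),np.array(c['t'])
    return K,np.array(c['D']),R,t
def ray(cm,uv):
    K,D,R,t=cm
    p=cv2.undistortPoints(np.array([[uv]],float),K,D)[0,0]
    d=R.T@np.array([p[0],p[1],1.]);return -R.T@t,d/np.linalg.norm(d)
def onz(cm,uv,z):
    o,d=ray(cm,uv);return o+d*(z-o[2])/d[2]
def tri(obsl):
    A=np.zeros((3,3));b=np.zeros(3)
    rs=[ray(c,uv) for c,uv in obsl]
    for o,d in rs:
        P=np.eye(3)-np.outer(d,d);A+=P;b+=P@o
    X=np.linalg.solve(A,b)
    return X,max(np.linalg.norm((np.eye(3)-np.outer(d,d))@(X-o)) for o,d in rs)
def proj(cm,X):
    K,D,R,t=cm
    return cv2.projectPoints(np.array([X],float).reshape(-1,1,3),cv2.Rodrigues(R)[0],t,K,D)[0].reshape(-1,2)
def shot(name,f=None):
    o=get_obs();im=get_image(name)
    if f: cv2.imwrite(f"pics/{f}.png",im[:,:,::-1])
    return im,cam(name,o)
E
python3 - <<'E'
from h import *
C={}
for c in("scene","side"):
    im,C[c]=shot(c)
    for n in("lamp","lamp_grip","pan","pan_grip","scale","mat","nut0","bush0","carton","bottle","driver","dispenser","bar_mid"):
        r=spot_in(n,c)
        print(c,n,[(round(d['score'],2),[int(round(v)) for v in d['extent']]) for d in r][:12])
E
```

```text
scene lamp [(0.7, [196, 160, 34, 54]), (0.64, [243, 177, 33, 52]), (0.58, [302, 276, 42, 65])]
scene lamp_grip [(0.74, [306, 276, 39, 60]), (0.62, [242, 180, 36, 50]), (0.56, [197, 160, 36, 50]), (0.32, [386, 351, 13, 17])]
scene pan [(0.68, [470, 301, 74, 104])]
scene pan_grip [(0.86, [467, 299, 74, 104]), (0.35, [282, 331, 19, 17])]
scene scale [(0.67, [149, 250, 76, 69])]
scene mat [(0.93, [381, 265, 51, 43])]
scene nut0 [(0.77, [288, 319, 23, 14]), (0.74, [277, 342, 21, 20]), (0.71, [381, 267, 49, 45]), (0.66, [288, 308, 19, 11]), (0.52, [281, 330, 20, 18]), (0.47, [201, 314, 21, 18]), (0.36, [381, 387, 17, 17])]
scene bush0 [(0.71, [381, 388, 15, 14])]
scene carton [(0.71, [239, 237, 48, 45])]
scene bottle [(0.73, [277, 344, 22, 23]), (0.59, [494, 364, 52, 59])]
scene driver [(0.62, [112, 313, 76, 30])]
scene dispenser [(0.63, [278, 362, 99, 172])]
scene bar_mid [(0.61, [287, 322, 65, 32])]
side lamp [(0.88, [251, 392, 46, 65]), (0.87, [250, 338, 40, 62]), (0.84, [320, 250, 27, 50]), (0.7, [261, 198, 71, 40])]
side lamp_grip [(0.8, [250, 394, 42, 69]), (0.62, [320, 248, 34, 52]), (0.57, [250, 339, 40, 55])]
side pan [(0.84, [262, 199, 68, 36])]
side pan_grip [(0.83, [262, 197, 70, 40])]
side scale [(0.79, [367, 382, 100, 86])]
side mat [(0.67, [264, 243, 47, 35])]
side nut0 [(0.57, [364, 203, 12, 12]), (0.51, [385, 188, 8, 6]), (0.38, [395, 181, 11, 11])]
side bush0 [(0.55, [405, 295, 10, 13]), (0.19, [367, 383, 96, 85])]
side carton [(0.68, [305, 324, 47, 46])]
side bottle [(0.83, [306, 168, 15, 54])]
side driver [(0.62, [441, 366, 43, 72]), (0.38, [320, 248, 28, 52])]
side dispenser [(0.59, [368, 218, 138, 128]), (0.19, [367, 383, 102, 90])]
side bar_mid [(0.94, [360, 228, 38, 44]), (0.16, [368, 384, 101, 85])]
```

```bash
python3 - <<'E'
import cv2
s=cv2.imread('pics/a_scene.png');d=cv2.imread('pics/a_side.png')
def crop(im,x0,y0,x1,y1,k,f):
    cv2.imwrite(f'pics/{f}.png',cv2.resize(im[y0:y1,x0:x1],None,fx=k,fy=k,interpolation=cv2.INTER_CUBIC))
crop(s,180,240,340,360,5,'z1')
crop(s,340,240,530,390,4,'z2')
crop(d,290,180,450,310,5,'z3')
crop(d,220,150,350,250,6,'z4')
crop(d,300,280,460,420,5,'z5')
crop(s,90,190,270,290,4,'z6')
E
```

```text
(no output)
```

View pics/z1.png

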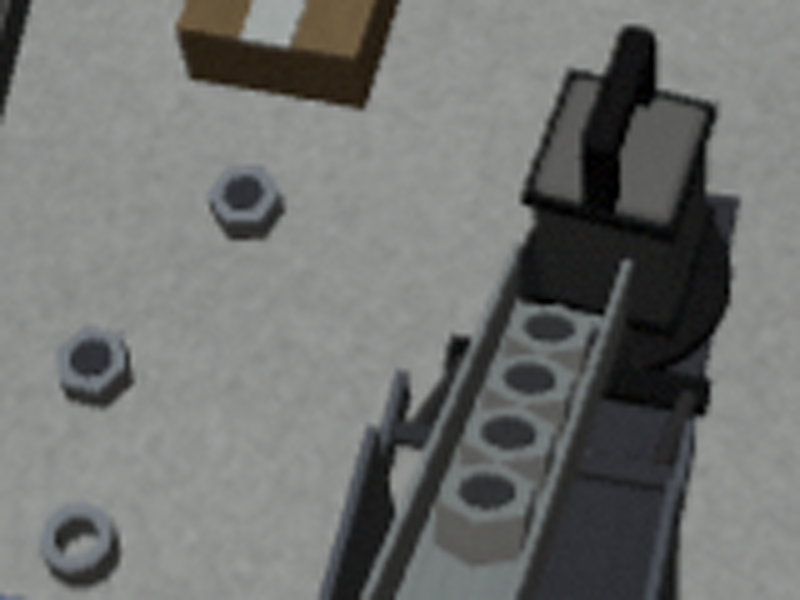

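View pics/z2.png

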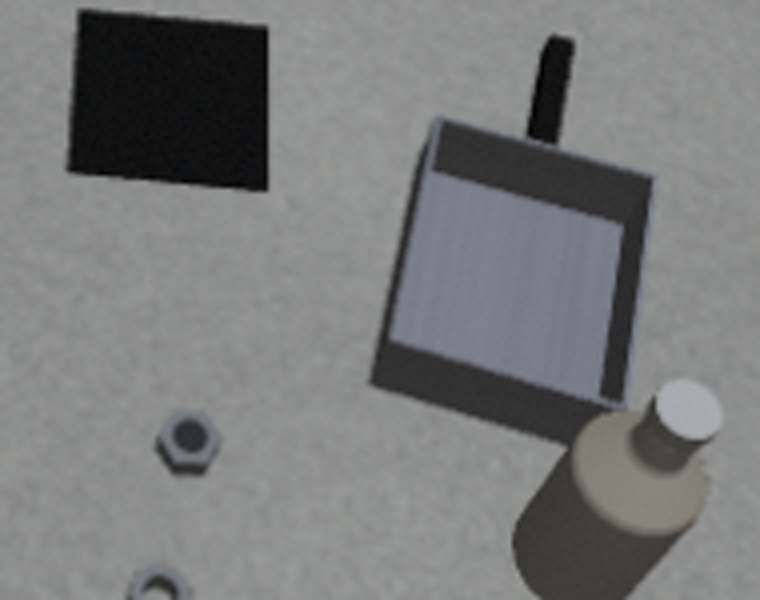

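View pics/z3.png

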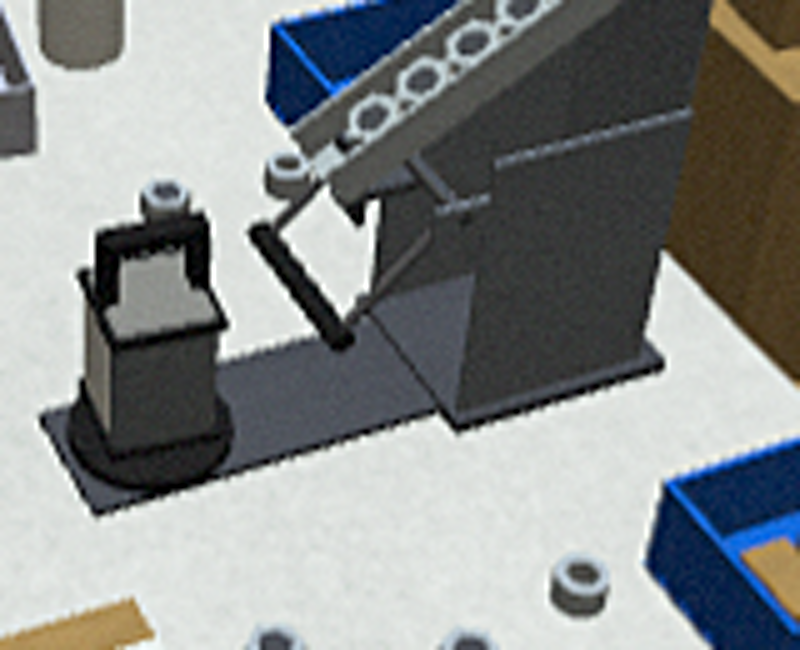

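View pics/z4.png

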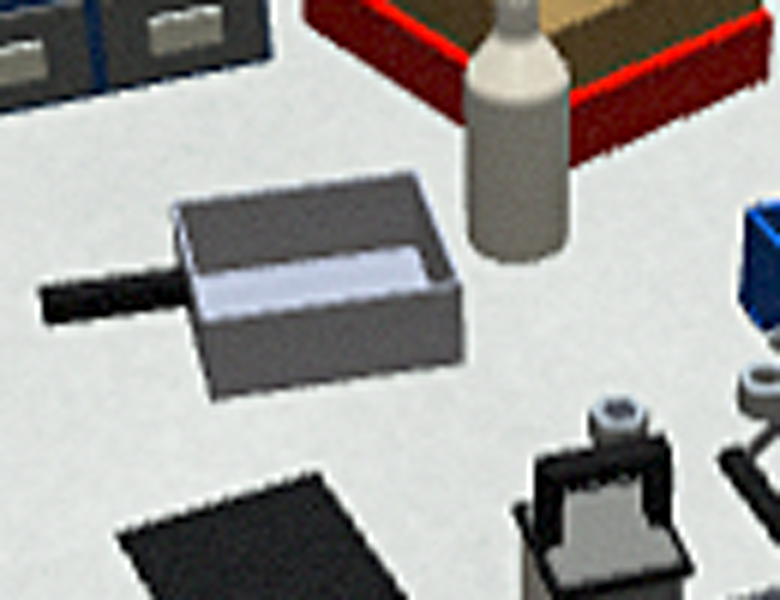

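View pics/z5.png

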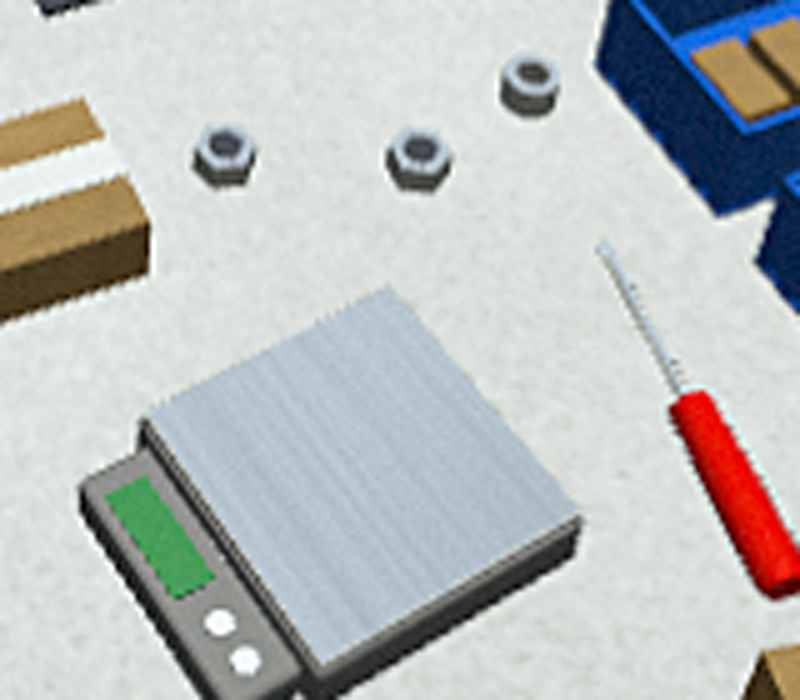

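View pics/z6.png

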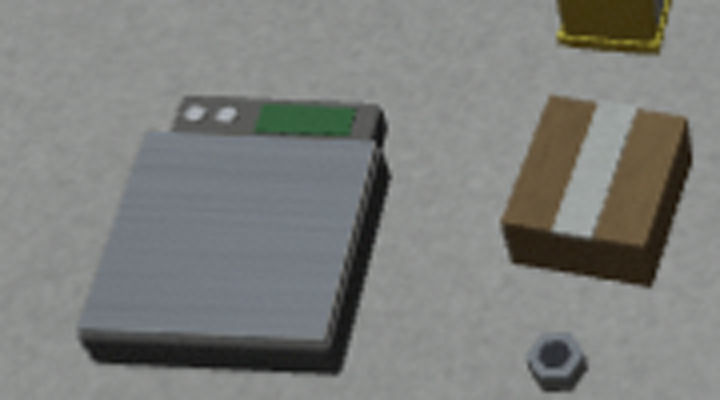

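Four hex nuts are in the chute, and three hex strays lie at scene (229,280), (199,312) and (387,350). The round bushes are at (196,348) and (380,389). Next I'll triangulate coarse poses from picked corners.

```bash
python3 - <<'E'
from h import *
np.set_printoptions(precision=1,suppress=True)
S=cam('scene');D=cam('side')
def T(n,prs):
    P=[]
    for a,b in prs:
        X,e=tri([(S,a),(D,b)]);P.append(X);print(n,X,round(e,1))
    return np.array(P)
P=T('scale',[((127.5,222.7),(364.4,413.6)),((185,225),(329.6,364)),((172,276.2),(377.6,337.6)),((110.5,272.5),(416,384))])
print(P.mean(0), np.linalg.norm(P-np.roll(P,1,0),axis=1), np.degrees(np.arctan2(*(P[2]-P[1]+P[3]-P[0])[[1,0]])))
P=T('pan',[((449.2,270),(253.3,203)),((503,284.2),(249.2,184.2)),((495.5,341.2),(289.2,178.7)),((437.5,325.5),(296.7,197.5))])
print(P.mean(0), np.linalg.norm(P-np.roll(P,1,0),axis=1), np.degrees(np.arctan2(*(P[2]-P[1]+P[3]-P[0])[[1,0]])))
T('handle end',[((480.5,249.5),(227,198))])
m=np.array([onz(S,p,4) for p in [(360,242.5),(406.7,246.2),(406.7,287.5),(357,283)]]);print('mat',m,m.mean(0))
z=lambda p,k,o:(p[0]/k+o[0],p[1]/k+o[1])
T('lamp handle top ends',[(z((640,32),5,(180,240)),z((100,232),5,(290,180))),(z((603,118),5,(180,240)),z((208,218),5,(290,180)))])
T('lamp plate',[(z((570,73),5,(180,240)),z((80,273),5,(290,180))),(z((528,200),5,(180,240)),z((122,343),5,(290,180)))])
# nuts on top plane
for nm,a,b in [('n1',(243,188),(225,143)),('n2',(92,357),(420,147)),('bush',(80,543),(533,75))]:
    T(nm,[(z(a,5,(180,240)),z(b,5,(300,280)))]); print(onz(S,z(a,5,(180,240)),18),onz(D,z(b,5,(300,280)),18))
T('n3',[(z((190,435),4,(340,240)),z((165,192),5,(290,180)))])
T('bush1',[(z((160,588),4,(340,240)),z((288,163),5,(290,180)))])
# lip: trough wall front top corners; bar ends
T('bar',[(z((640,380+12),5,(180,240)),z((262,232),5,(290,180)))])
T('chute wall fronts',[(z((524,240),5,(180,240)),z((330,190),5,(290,180))),(z((628,262),5,(180,240)),z((293,130),5,(290,180)))])
E
```

```text
scale [ 443.  -463.    34.9] 2.3
scale [ 424.9 -320.8   34.1] 4.1
scale [ 570.  -300.5   32.6] 1.2
scale [ 586.4 -445.9   31.9] 2.1
[ 506.1 -382.6   33.4] [144.4 143.4 146.5 146.4] 7.4076869814195
pan [448.6 331.5  55.3] 1.1
pan [467.9 448.4  56.1] 1.7
pan [611.9 426.7  57.2] 2.1
pan [595.4 308.9  54.5] 0.7
[531.  378.9  55.8] [148.6 118.4 145.5 119. ] -8.67297228405828
handle end [375.3 403.   50. ] 0.6
mat [[373.6 119.4   4. ]
 [363.6 235.7   4. ]
 [482.8 244.1   4. ]
 [492.  127.1   4. ]] [428.  181.6   4. ]
lamp handle top ends [520.8  15.  169.3] 0.5
lamp handle top ends [575.1   4.6 174.4] 6.4
lamp plate [516.4  -4.4 146.3] 16.7
lamp plate [544.2 -14.5  90.3] 22.6
n1 [ 542.5 -174.1   18.9] 1.4
[ 540.9 -173.4   18. ] [ 543.8 -174.6   18. ]
n2 [ 639.5 -216.8   17.3] 1.2
[ 638.9 -215.7   18. ] [ 639.9 -218.1   18. ]
bush [ 725.3 -194.7   15.7] 1.5
[ 725.  -192.9   18. ] [ 724.9 -197.4   18. ]
n3 [651.4 211.6  17.1] 1.4
bush1 [739.5 203.2  22.2] 2.0
bar [646.5  44.2 104.2] 7.9
chute wall fronts [642.1 -12.8 185.9] 5.7
chute wall fronts [645.2  32.2 193.6] 1.7
```

```bash
python3 - <<'E'
import station
print([n for n in dir(station) if not n.startswith('_')]); print(getattr(station,'grasp_offset',None), getattr(station,'GRASP_OFFSET',None))
from h import *
S=cam('scene')
np.set_printoptions(precision=0,suppress=True)
for n,p in [('y1',(200,182)),('y2',(243,198)),('carton',(239,250)),('bottle',(486,385))]: print(n,onz(S,p,0))
for n,p in (("lip",(645,9,100)),("pre",(480,30,100)),("scale",(397,-397,150)),("n3",(651,211,80)),('lampmat',(428,182,150))):
    print(n,solve_ik(p,[180,0,82]))
E
```

```text
['Unreachable', 'get_calibration', 'get_image', 'get_obs', 'goto', 'grasp_offset', 'grip', 'move_j', 'move_l', 'regions_of', 'sign_off', 'solve_ik', 'spot_in', 'wait']
18.700000000000003 None
y1 [ 248. -342.    0.]
y2 [ 282. -210.    0.]
carton [ 449. -176.    0.]
bottle [685. 423.   0.]
lip [ -5.  22.  95.  -0.  63. -87.]
pre [ -5.   4. 117.  -0.  59. -87.]
scale [ -52.   10.  105.    0.   65. -134.]
n3 [ 12.  28.  89.  -0.  63. -70.]
lampmat [ 14.  -2. 118.  -0.  65. -68.]
```

```bash
python3 - <<'E'
from h import *
goto([500,15,330],[180,0,80]);shot('wrist','b1');o=get_obs();print(o['t'],o['tcp_pos'],o['ee_rot'])
goto([510,70,330],[180,0,80]);shot('wrist','b2');o=get_obs();print(o['t'],o['tcp_pos'],o['ee_rot'])
E
```

```text
4.075 [499.97637902  15.75054716 329.83430246] [-1.79981736e+02 -1.43020239e-02  8.00731137e+01]
4.4583 [509.88911485  70.6626703  329.78687863] [-1.79979363e+02  3.69827058e-02  8.01162717e+01]
```

View pics/b1.png

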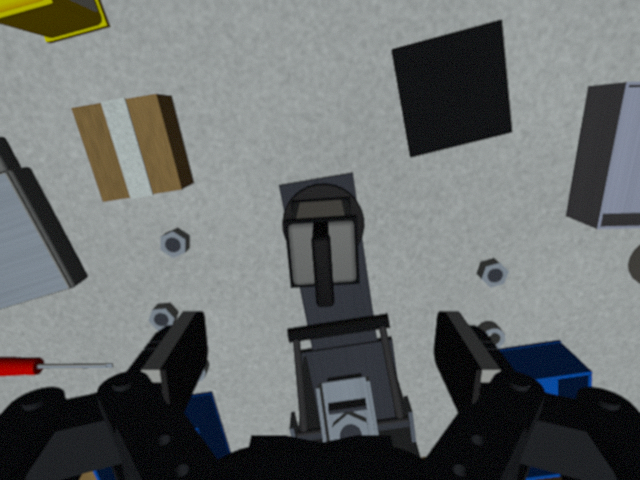

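View pics/b2.png

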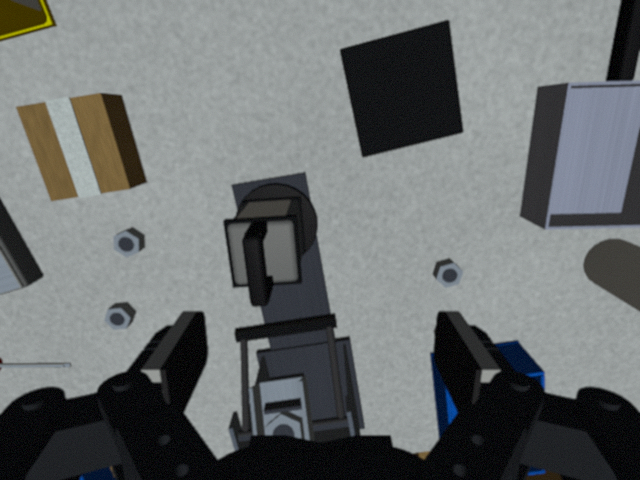

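```bash
python3 - <<'E'
import cv2
for f,x0 in (('b1',260),('b2',205)):
    im=cv2.imread(f'pics/{f}.png'); im=cv2.convertScaleAbs(im[160:460,x0:x0+170],alpha=1.8,beta=20)
    cv2.imwrite(f'pics/{f}z.png',cv2.resize(im,None,fx=2*1.0,fy=2,interpolation=cv2.INTER_CUBIC))
a=cv2.imread('pics/b1z.png');b=cv2.imread('pics/b2z.png')
cv2.imwrite('pics/bz.png',cv2.hconcat([a,b]))
E
```

```text
(no output)
```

View pics/bz.png

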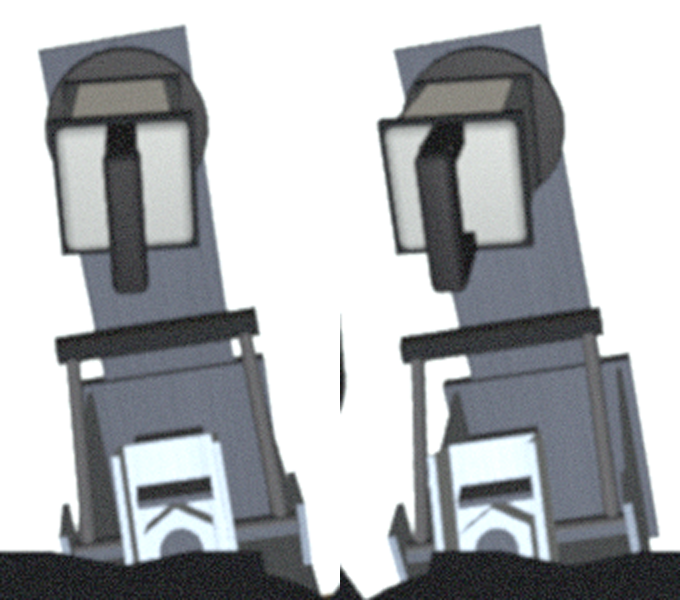

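```bash
python3 - <<'E'
from h import *
np.set_printoptions(precision=1,suppress=True)
A=cam('wrist',dict(tcp_pos=np.array([499.976,15.751,329.834]),ee_rot=[-179.9817,-.0143,80.0731]))
B=cam('wrist',dict(tcp_pos=np.array([509.889,70.663,329.787]),ee_rot=[-179.9794,.037,80.1163]))
def T(n,a,b):
    X,e=tri([(A,(a[0]/2+260,a[1]/2+160)),(B,((b[0]-340)/2+205,b[1]/2+160))]);print(n,X,round(e,1));return X
a=T('h1',(124,153),(435,158));b=T('h2',(131,292),(451,290));print(np.degrees(np.arctan2(b[1]-a[1],b[0]-a[0])))
T('hmid',(127,222),(443,224))
a=T('bar1',(57,350),(403,349));b=T('bar2',(257,320),(600,320));print((a+b)/2,np.degrees(np.arctan2(b[1]-a[1],b[0]-a[0]))-90)
a=T('bp1',(40,50),(396,50));b=T('bp2',(186,27),(540,27));print((a+b)/2,np.degrees(np.arctan2(b[1]-a[1],b[0]-a[0]))-90)
a=T('lip1',(124,444),(445,443));b=T('lip2',(214,433),(537,432));print((a+b)/2,np.degrees(np.arctan2(b[1]-a[1],b[0]-a[0]))-90)
E
```

```text
h1 [517.2  13.2 172. ] 1.1
h2 [578.8   5.5 168.3] 0.3
-7.146429424727695
hmid [547.3   9.2 168.8] 0.5
bar1 [640.4 -44.4 101.7] 0.2
bar2 [637.6  62.8 107.9] 0.1
[639.    9.2 104.8] 1.456900062770103
bp1 [494.8 -32.5   9.9] 0.2
bp2 [495.4  54.2  15.9] 0.1
[495.1  10.8  12.9] -0.360041657674671
lip1 [641.7  -8.6 185.3] 0.1
lip2 [647.3  30.6 179.5] 0.1
[644.5  11.  182.4] -8.192555319351456
```

```bash
python3 - <<'E'
from h import *
np.set_printoptions(precision=1,suppress=True)
A=cam('wrist',dict(tcp_pos=np.array([499.976,15.751,329.834]),ee_rot=[-179.9817,-.0143,80.0731]))
m=np.array([onz(A,p,4) for p in [(392,48),(500,21),(511,131),(411,156)]]);print(m,m.mean(0))
c=np.array([548,9.3]); 
goto([c[0],c[1],230],[180,0,83]); grip(85)
move_l([c[0],c[1],145.5],speed=150)
print(grip(0,60)); o=get_obs();print(o['t'],o['tcp_pos'],o['ee_rot'],o['grip_width'],o['wrist_force'])
shot('wrist','c1');shot('side','c2')
E
```

```text
[[370.9 116.3   4. ]
 [365.2 231.8   4. ]
 [480.6 240.5   4. ]
 [488.8 124.7   4. ]] [426.4 178.3   4. ]
False
6.5833 [548.7   9.2 146.1] [179.9  -0.   83. ] 14.930020495744964 [0.4 0.7 1.5]
```

View pics/c1.png

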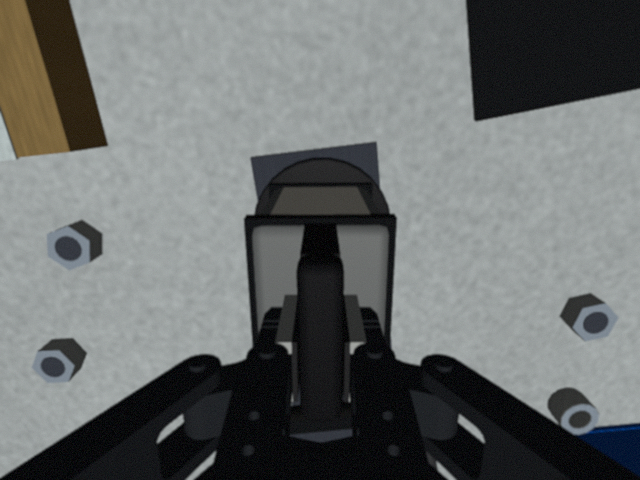

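View pics/c2.png

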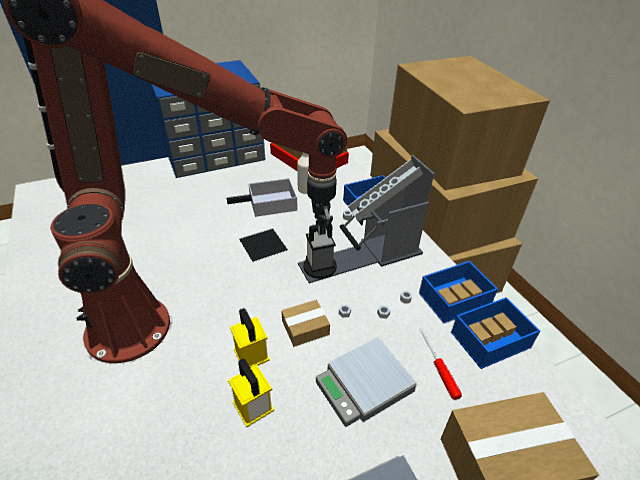

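```bash
python3 - <<'E'
from h import *
np.set_printoptions(precision=2,suppress=True)
move_l([548.7,9.2,235],speed=120); o=get_obs();print(o['wrist_force'],o['grip_width'])
move_l([427,180,215],speed=200)
move_l([427,180,140],speed=120)
for z in np.arange(138,128.5,-1.5):
    move_l([427,180,z],speed=30); f=get_obs()['wrist_force'][2]; print(z,f)
    if f>-1.5: break
o=get_obs();print(o['t'],o['tcp_pos'],o['ee_rot'])
shot('wrist','d1');shot('scene','d0')
E
```

```text
[-0.38  0.54 -5.05] 14.986027629238185
138.0 -4.389647905696828
136.5 -4.64466918905618
135.0 -4.859481782315836
133.5 -5.118294798906233
132.0 -4.768937858291323
130.5 5.042212315898452
11.0583 [427.61 180.1  132.06] [179.96  -0.    83.  ]
```

View pics/d1.png

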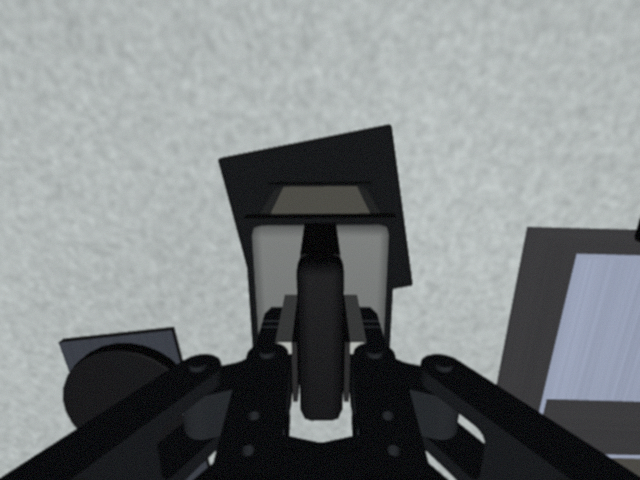

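```bash
python3 - <<'E'
from h import *
np.set_printoptions(precision=2,suppress=True)
grip(60); wait(0.1); move_l([427.6,180.1,250],speed=200)
o=get_obs();print(o['t'],o['tcp_pos'],o['ee_rot'])
goto([470,20,330],[180,0,85]); o=get_obs();print(o['tcp_pos'],o['ee_rot']); shot('wrist','e1')
goto([425,330,300],[180,0,82]); o=get_obs();print(o['tcp_pos'],o['ee_rot']); shot('wrist','e2')
goto([440,420,300],[180,0,82]); o=get_obs();print(o['tcp_pos'],o['ee_rot']); shot('wrist','e3')
shot('scene','e4');shot('side','e5');print(get_obs()['t'])
E
```

```text
12.5083 [426.83 179.89 248.8 ] [-179.9     0.04   83.  ]
[469.08  20.63 328.09] [-179.8    -0.07   84.97]
[425.06 329.6  299.91] [179.98   0.04  82.01]
[440.74 419.66 299.71] [-179.99    0.05   81.97]
15.175
```

View pics/e1.png

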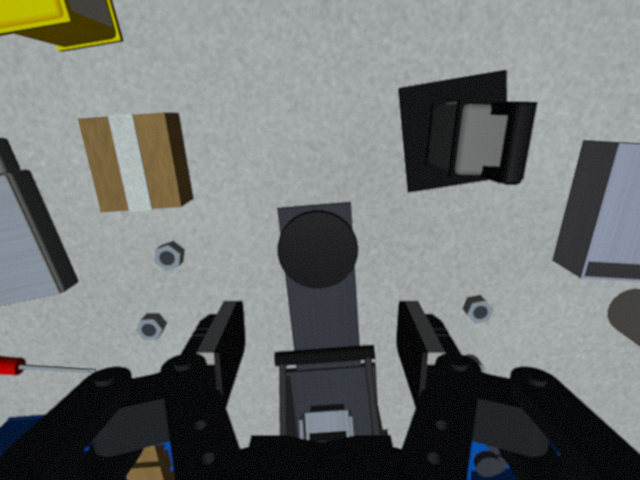

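View pics/e2.png

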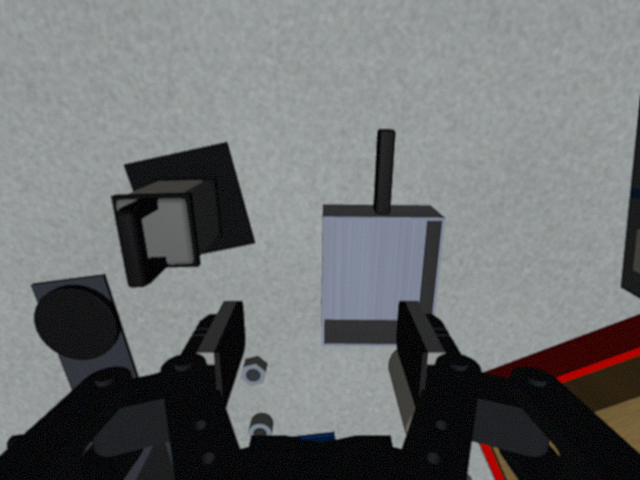

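View pics/e3.png

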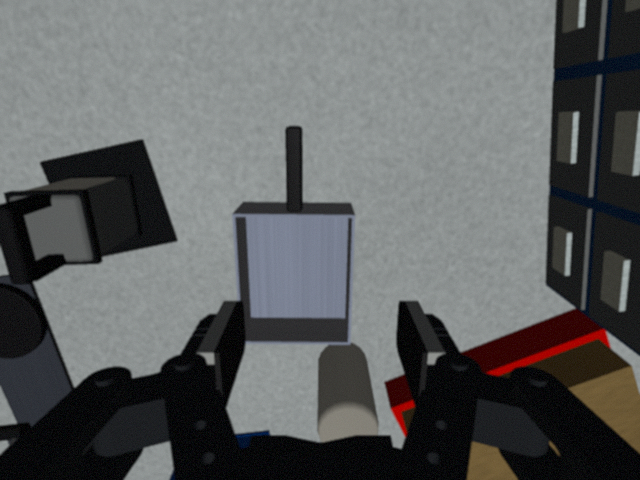

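View pics/e4.png

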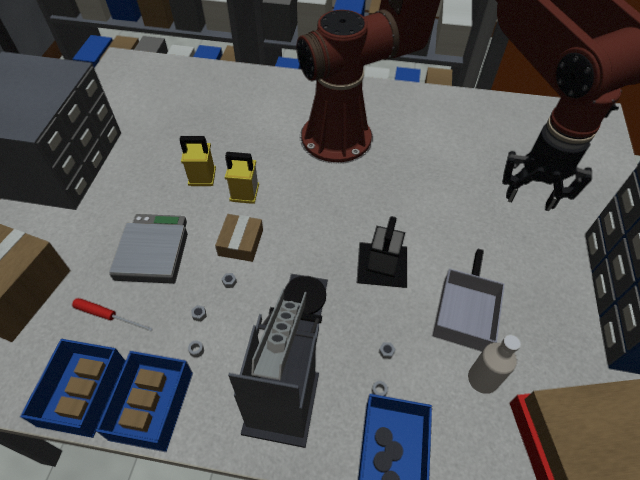

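View pics/e5.png

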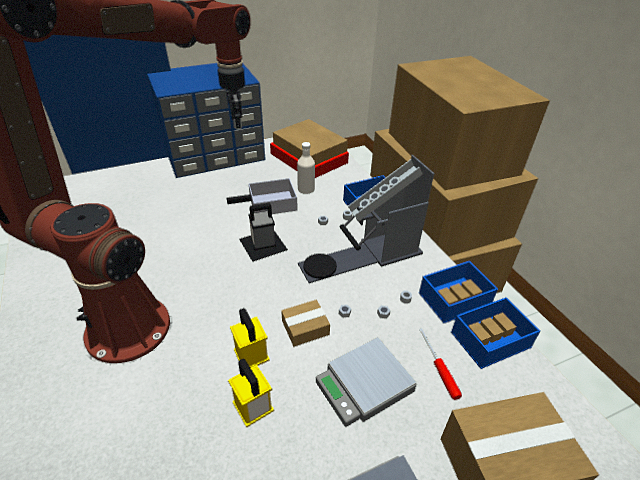

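The lamp now stands on the mat and the dock is clear: a black disc at (317,249) in e1. The pan's handle runs from (386,130) to (383,213) in e2, and from (294,127) to (294,210) in e3.

```bash
python3 - <<'E'
from h import *
np.set_printoptions(precision=1,suppress=True)
W=lambda p,r:cam('wrist',dict(tcp_pos=np.array(p),ee_rot=r))
E1=W([469.08,20.63,328.09],[-179.8,-.07,84.97]);A=W([425.06,329.6,299.91],[179.98,.04,82.01]);B=W([440.74,419.66,299.71],[-179.99,.05,81.97])
S=cam('scene')
d=onz(E1,(317.5,248.5),18);print('dock',d)
for p in [(278,208),(351,203)]: print('bp',onz(E1,p,6))
a,b=[onz(E1,p,103) for p in [(276,351),(374,345)]];print('bar top front line',a,b,(a+b)/2)
def T(n,a,b):
    X,e=tri([(A,a),(B,b)]);print(n,X,round(e,1));return X
e=T('hend',(386,130),(294,127));f=T('hpan',(383,213),(294.5,210));print(np.degrees(np.arctan2(f[1]-e[1],f[0]-e[0])))
P=np.array([T('rim',a,b) for a,b in [((322,216),(234,214)),((444,216),(354,214)),((323,344),(246,341))]])
print('centre',(P[1]+P[2])/2,'yaw',np.degrees(np.arctan2(*(P[2]-P[0])[[1,0]])),np.degrees(np.arctan2(*(P[1]-P[0])[[1,0]]))-90)
im=cv2.imread('pics/e1.png');
E
```

```text
dock [546.5   9.8  18. ]
bp [494.8 -33.5   6. ]
bp [496.5  54.9   6. ]
bar top front line [629.6 -42.2 103. ] [631.7  63.3 103. ] [630.7  10.6 103. ]
hend [373.  401.8  36.6] 0.1
hpan [454.1 389.8  47.3] 0.2
-8.42436422413779
rim [449.5 326.8  45.2] 0.3
rim [464.3 449.6  55.1] 0.3
rim [606.2 306.2  35.6] 0.7
centre [535.3 377.9  45.4] yaw -7.503007314645719 -6.889691808490696
```

```bash
python3 - <<'E'
from h import *
np.set_printoptions(precision=2,suppress=True)
grip(60); g=[427.5,393.7]
goto([*g,110],[180,0,82]); move_l([*g,20.5],speed=120)
grip(0,110); o=get_obs();print(o['t'],o['tcp_pos'],o['ee_rot'],o['grip_width'],o['wrist_force'])
shot('wrist','f1')
move_l([*g,120],speed=100);wait(.2);o=get_obs();print(o['t'],o['tcp_pos'],o['grip_width'],o['wrist_force'],o['moment'])
shot('wrist','f2');shot('side','f3')
E
```

```text
17.55 [428.   393.96  21.51] [179.96  -0.03  81.99] 14.653907177460484 [-0.49 -0.76  5.55]
18.9417 [427.01 393.34 119.07] 14.21978265197473 [ 1.04  0.44 -2.02] [-0.04  0.18  0.05]
```

View pics/f2.png

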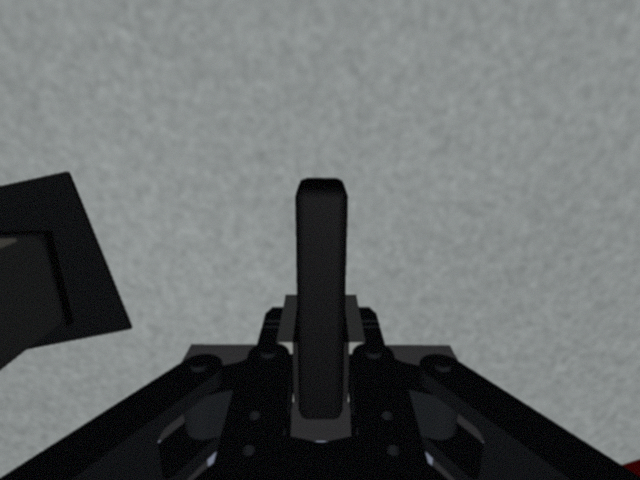

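View pics/f3.png

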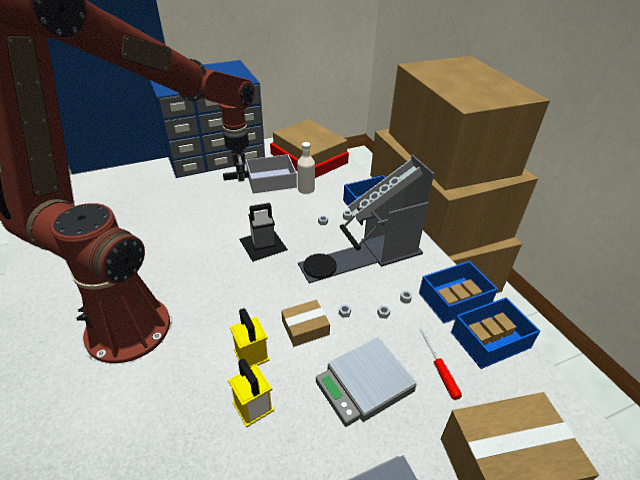

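```bash
cat >> h.py <<'E'
LIP=np.array([650,8.5]);DY=np.radians(-1.1)
UX=np.array([np.cos(DY),np.sin(DY)]);UY=np.array([-UX[1],UX[0]])
def pan_tcp(x,y,under):   # pan centre in dispenser frame -> TCP
    p=LIP+UX*(x-105)+UY*y
    return [p[0],p[1],under+21.5]
E
python3 - <<'E'
from h import *
np.set_printoptions(precision=2,suppress=True)
at=[180,0,88.9]
print(solve_ik(pan_tcp(-130,0,55),at))
move_l([427,393.5,245],speed=150)
move_l([425,200,245],[180,0,85],speed=200)
move_l(pan_tcp(-130,0,225),at,speed=200)
move_l(pan_tcp(-130,0,55),speed=150)
wait(.2);o=get_obs();print(o['t'],o['tcp_pos'],o['ee_rot'],o['grip_width'],o['wrist_force'],o['moment'])
shot('side','g1');shot('scene','g2');shot('wrist','g3')
E
```

```text
[ -7.91  -1.83 126.49  -0.    55.34 -96.81]
23.7083 [415.84  12.91  77.35] [179.89   0.01  88.9 ] 13.725855492013826 [ 0.64 -0.35 -1.64] [0.   0.15 0.02]
```

View pics/g1.png

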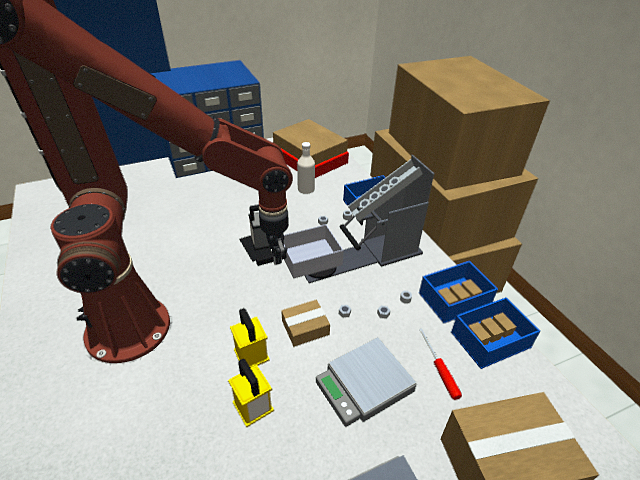

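View pics/g2.png

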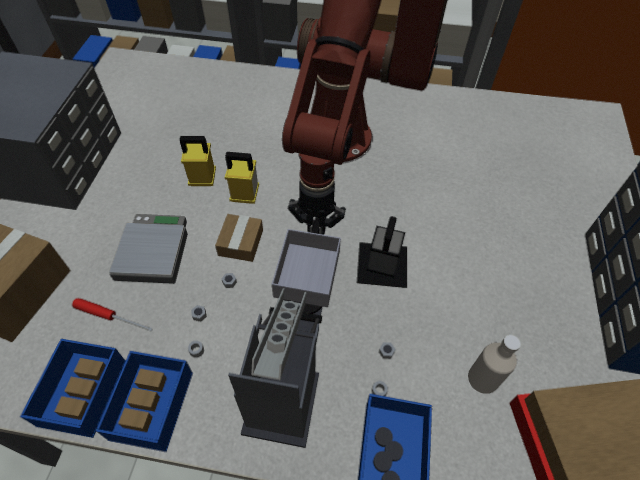

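View pics/g3.png

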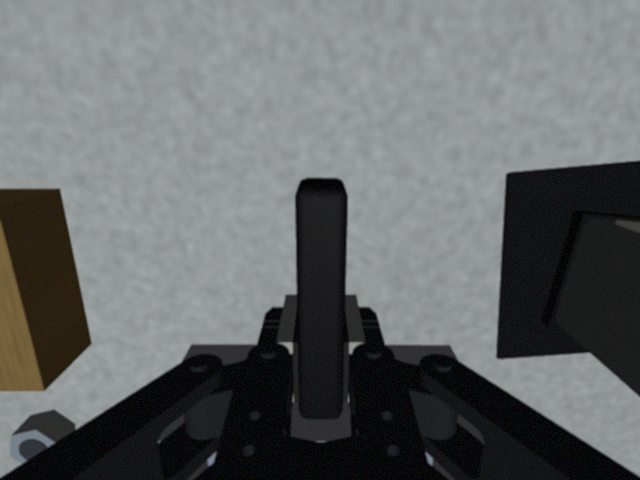

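The pan is level in front of the push bar and all four nuts are still in the chute. Next is the push, with force monitoring.

```bash
python3 - <<'E'
from h import *
np.set_printoptions(precision=2,suppress=True)
move_l(pan_tcp(-100,0,55),speed=80)
for x in [-92,-86,-80,-74,-68,-62,-58,-54]:
    move_l(pan_tcp(x,0,55),speed=40);o=get_obs();print(x,o['t'],o['tcp_pos'],o['wrist_force'],o['moment'],round(o['grip_width'],2))
    if o['wrist_force'][0]<-12: break
wait(1.0);o=get_obs();print(o['wrist_force'],o['moment'],o['grip_width'])
shot('side','h1');shot('scene','h2')
E
python3 - <<'E'
import cv2
d=cv2.imread('pics/h1.png');s=cv2.imread('pics/h2.png')
cv2.imwrite('pics/h1z.png',cv2.resize(d[170:300,250:450],None,fx=4,fy=4,interpolation=cv2.INTER_CUBIC))
cv2.imwrite('pics/h2z.png',cv2.resize(s[210:390,220:360],None,fx=3.3,fy=3.3,interpolation=cv2.INTER_CUBIC))
E
```

```text
-92 24.7333 [453.22  12.26  76.59] [ 0.21  0.16 -1.86] [0.   0.16 0.02] 14.22
-86 25.0333 [459.09  12.18  76.41] [ 0.87  0.24 -1.86] [0.01 0.17 0.03] 13.99
-80 25.3333 [464.67  12.11  76.13] [-0.92 -0.87 -2.34] [-0.02  0.55  0.06] 14.09
-74 25.6333 [471.24  11.95  76.46] [-1.92 -0.25 -3.09] [0.03 0.65 0.06] 14.63
-68 25.9333 [477.59  11.8   76.65] [-1.63 -0.41 -1.96] [-0.09  0.58  0.09] 14.38
-62 26.2333 [483.32  11.73  76.47] [-2.11 -0.23 -3.51] [0.04 0.6  0.13] 14.36
-58 26.4833 [486.76  11.64  76.11] [-2.07 -0.64 -3.23] [-0.04  0.88  0.07] 14.15
-54 26.7333 [491.2   11.58  76.44] [-0.77 -0.61 -4.15] [-0.08  0.99  0.16] 13.99
[-1.82  0.31 -4.34] [-0.    1.04  0.23] 14.200338534370347
```

View pics/h1z.png

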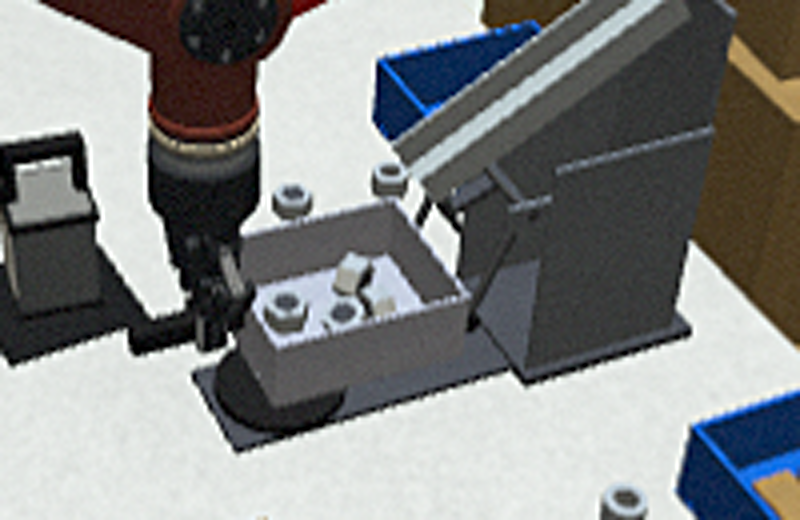

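View pics/h2z.png

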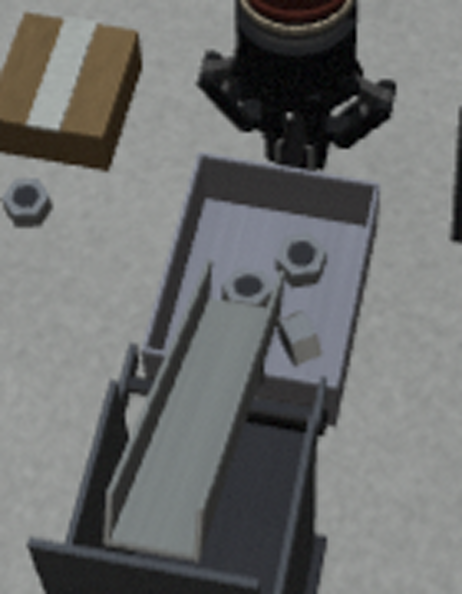

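All four nuts lie in the pan and the chute is empty. I'll back out and carry the pan to the scale.

```bash
python3 - <<'E'
from h import *
np.set_printoptions(precision=2,suppress=True)
S=cam('scene');D=cam('side')
a=np.mean([onz(S,p,40) for p in[(127.5,222.7),(185,225),(172,276.2),(110.5,272.5)]],0)
b=np.mean([onz(D,p,40) for p in[(364.4,413.6),(329.6,364),(377.6,337.6),(416,384)]],0);print(a,b)
print('platform by one view each at z=40',a,b)
c=((a+b)/2)[:2]; np.save('plat.npy',c)
py=np.radians(3.5); tc=c-105*np.array([np.cos(py),np.sin(py)])
at=[180,0,93.5]
print(tc,solve_ik([*tc,60],at),solve_ik([*tc,180],at))
move_l(pan_tcp(-135,0,55),speed=80)
move_l(pan_tcp(-135,0,140),speed=120)
o=get_obs();print(o['t'],o['wrist_force'],o['moment'],o['grip_width'])
move_l([410,-200,175],[180,0,91],speed=180)
move_l([*tc,175],at,speed=180)
move_l([*tc,85],speed=100)
wait(.2);o=get_obs();print(o['t'],o['tcp_pos'],o['ee_rot'],o['joint_pos'][5],o['wrist_force'],o['moment'],o['grip_width'])
shot('side','i1');shot('scene','i2')
E
```

```text
[ 508.11 -377.6    40.  ] [ 505.04 -387.8    40.  ]
platform by one view each at z=40 [ 508.11 -377.6    40.  ] [ 505.04 -387.8    40.  ]
[ 401.77 -389.11] [ -51.27   16.53  107.85    0.     55.62 -144.77] [ -51.27    7.34  104.06    0.     68.6  -144.77]
29.85 [ 0.6  -0.42 -3.59] [0.02 0.37 0.03] 14.090825340813254
33.6333 [ 402.24 -389.71   85.95] [179.94   0.09  93.5 ] -144.77564766341993 [ 0.3  -0.03 -3.99] [-0.03  0.34  0.01] 14.172937860540923
```

View pics/i1.png

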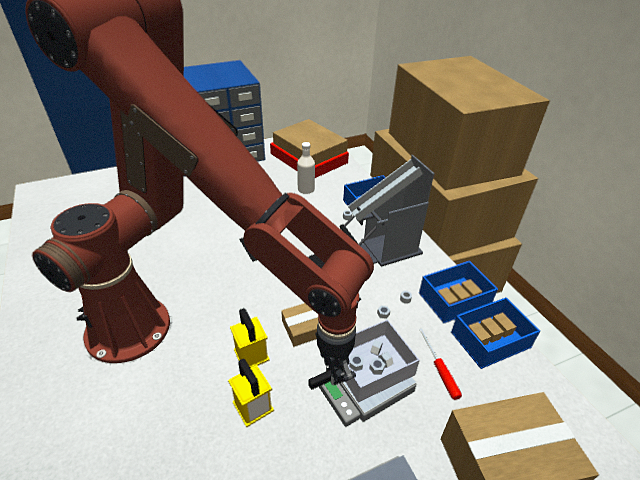

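View pics/i2.png

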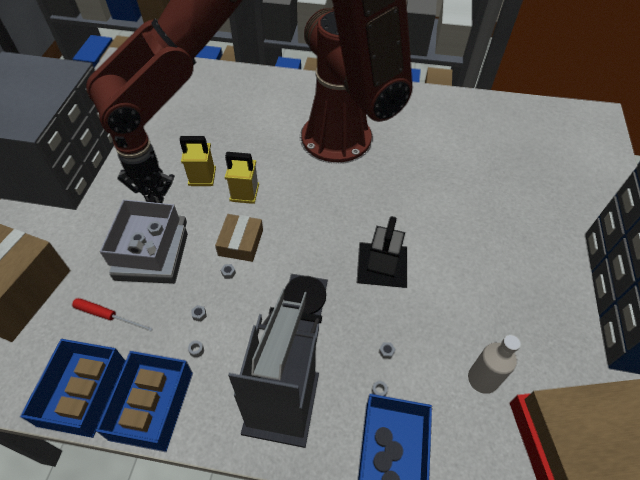

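```bash
python3 - <<'E'
from h import *
np.set_printoptions(precision=2,suppress=True)
o=get_obs();x,y=401.8,-389.1
for z in np.arange(72,54,-2):
    move_l([x,y,z],speed=40);f=get_obs()['wrist_force'][2];print(z,round(f,2),end=' ')
    if f>-1.5:break
o=get_obs();print(o['t'],o['tcp_pos'],o['wrist_force'],o['moment'])
shot('scene','j0')
s=cv2.imread('pics/j0.png');cv2.imwrite('pics/j0z.png',cv2.resize(s[180:300,80:260],None,fx=4,fy=4,interpolation=cv2.INTER_CUBIC))
shot('side','j1');s=cv2.imread('pics/j1.png');cv2.imwrite('pics/j1z.png',cv2.resize(s[310:430,280:440],None,fx=4,fy=4,interpolation=cv2.INTER_CUBIC))
E
```

```text
72 -3.62 70 -3.2 68 -3.37 66 -3.08 64 -3.74 62 -1.52 60 5.47 35.7083 [ 402.38 -389.72   61.52] [-1.15  1.29  5.47] [0.39 0.34 0.12]
```

View pics/j0z.png

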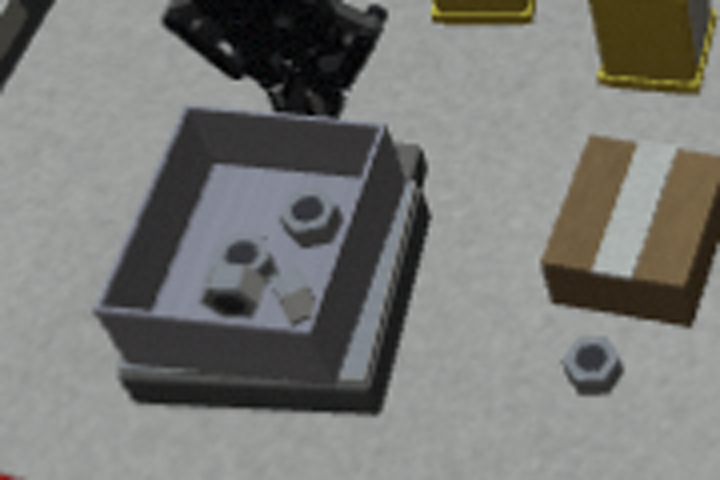

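View pics/j1z.png

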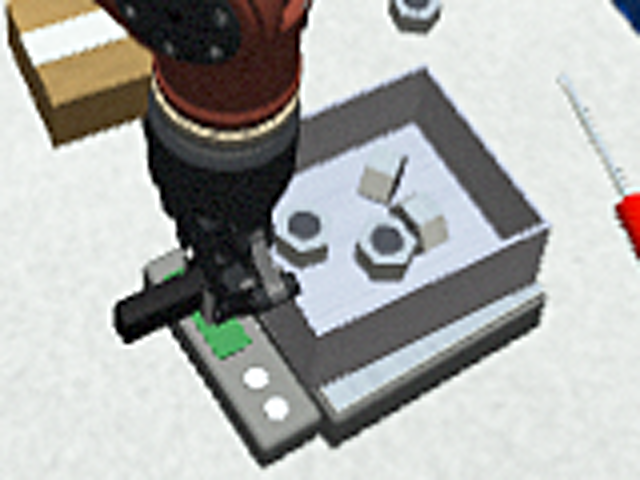

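The pan sits about 10 mm too far to −y: the platform shows on its right side at (350,370) in j0z. I'll nudge it +9 mm, then release.

```bash
python3 - <<'E'
from h import *
np.set_printoptions(precision=2,suppress=True)
x,y=402.4,-380.5
move_l([402.4,-389.7,70],speed=40)
move_l([x,y,70],speed=40)
move_l([x,y,64],speed=40)
for z in np.arange(62.5,57,-1.5):
    move_l([x,y,z],speed=30);f=get_obs()['wrist_force'][2];print(z,round(f,2),end=' ')
    if f>-.5:break
o=get_obs();print(o['t'],o['tcp_pos'],o['wrist_force'],o['moment'])
grip(45);wait(.1)
o=get_obs();p=o['tcp_pos']
move_l([p[0],p[1],200],speed=200)
goto([400,-250,350],[180,0,60])
shot('scene','k0');shot('side','k1')
s=cv2.imread('pics/k0.png');cv2.imwrite('pics/k0z.png',cv2.resize(s[180:300,80:260],None,fx=4,fy=4,interpolation=cv2.INTER_CUBIC))
s=cv2.imread('pics/k1.png');cv2.imwrite('pics/k1z.png',cv2.resize(s[310:430,280:440],None,fx=4,fy=4,interpolation=cv2.INTER_CUBIC))
E
```

```text
62.5 -3.64 61.0 -0.73 59.5 8.37 37.6417 [ 402.82 -381.     61.53] [-3.15  2.88  8.37] [0.53 0.5  0.03]
```

View pics/k0z.png

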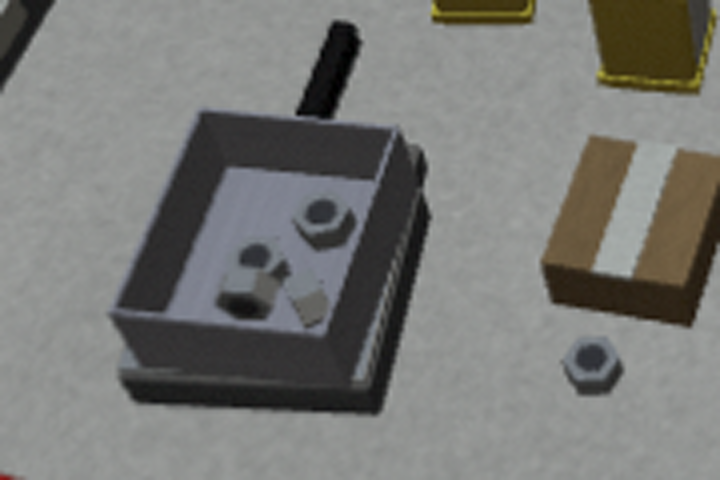

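View pics/k1z.png

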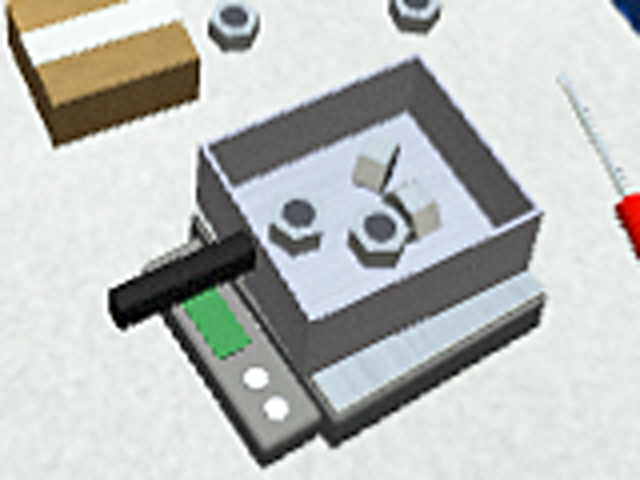

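View pics/k1.png

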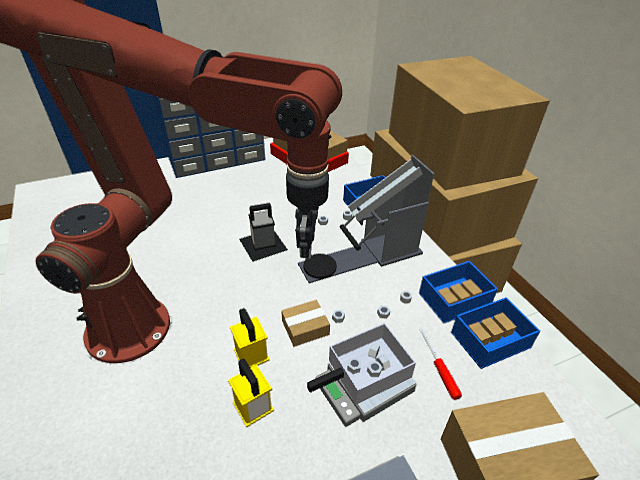

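```bash
python3 - <<'E'
from h import *
np.set_printoptions(precision=1,suppress=True)
S=cam('scene');D=cam('side')
s=lambda p,z:onz(S,(p[0]/4+80,p[1]/4+180),z)[:2]
d=lambda p,z:onz(D,(p[0]/4+280,p[1]/4+310),z)[:2]
print('side: pan near edge',d((308,372),40),d((530,270),40),'plat near edge',d((322,412),40),d((546,297),40))
print('scene: pan BR,BL',s((353,381),40),s((126,366),40),'plat',s((368,385),40),s((122,370),40))
# rim corners
ps=[(200,110),(397,128),(328,333),(113,314)]
pd=[(310,318),(200,147),(418,55),(543,213)]
P=np.array([tri([(S,(a[0]/4+80,a[1]/4+180)),(D,(b[0]/4+280,b[1]/4+310))])[0] for a,b in zip(ps,pd)]);print(P,P.mean(0))
print('rim center at 98', np.mean([s(p,98) for p in ps],0),np.mean([d(p,98) for p in pd],0))
E
```

```text
side: pan near edge [ 439.6 -439.3] [ 585.9 -433.9] plat near edge [ 435.9 -462.4] [ 584.7 -451.9]
scene: pan BR,BL [ 572.2 -305.9] [ 586.2 -438.6] plat [ 573.2 -296.5] [ 589.1 -439.7]
[[ 436.7 -438.2   94.8]
 [ 428.4 -318.    94.2]
 [ 575.9 -308.1   94.1]
 [ 584.6 -430.4   93.4]] [ 506.4 -373.7   94.1]
rim center at 98 [ 507.9 -370.7] [ 505.6 -376.8]
```

```bash
cat >> h.py <<'E'
def nutview(x,y,yaw,f,z=200):
    grip(50)
    out=[]
    for i,(dx,dy) in enumerate(((0,0),(-25,25))):
        goto([x+dx,y+dy,z],[180,0,yaw]);wait(.15)
        im,cm=shot('wrist',f'{f}{i}');out.append((im,cm))
        r=regions_of('nut0','wrist')
        for q in r:
            print(i,round(q['score'],2),np.round(q['extent']).astype(int),onz(cm,q['extent'][:2],14).round(1))
        u=proj(cm,[[x,y,18]])[0].astype(int)
    np.save(f'{f}.npy',np.array([np.hstack([c[2],c[3][:,None]]) for _,c in out]))
    print(get_obs()['t'])
E
python3 - <<'E'
from h import *
nutview(535,-180,90,'n1_')
E
```

```text
0 0.94 [ 53 221  54  35] [ 547.3 -415.    14. ]
0 0.94 [ 73 133  52  48] [ 473.4 -383.2   14. ]
0 0.74 [ 97 216  43  48] [ 543.2 -376.3   14. ]
0 0.65 [ 47 183  60  44] [ 514.6 -412.5   14. ]
1 0.88 [ 37 168  53  50] [ 476.2 -390.9   14. ]
1 0.83 [ 26 252  49  36] [ 550.7 -417.5   14. ]
1 0.79 [ 23 219  46  42] [ 520.3 -413.    14. ]
41.7583
```

View pics/n1_0.png

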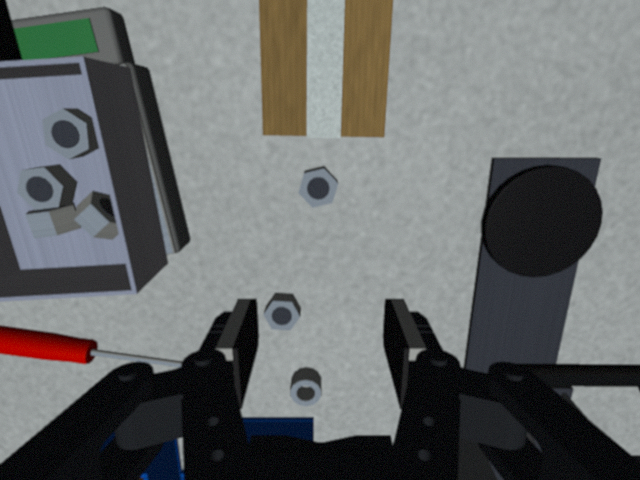

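View pics/n1_1.png

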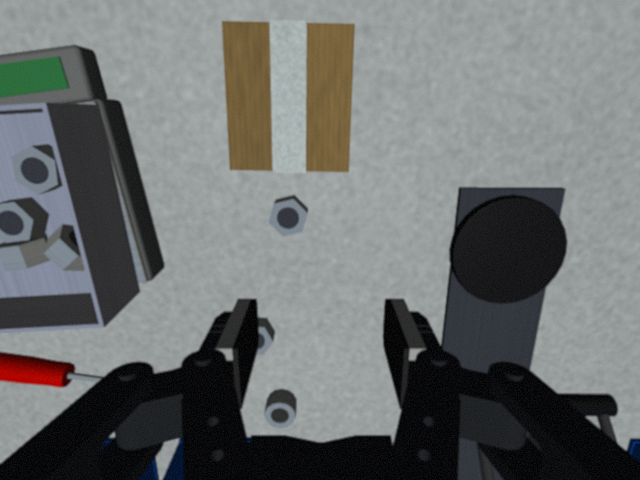

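```bash
cat >> h.py <<'E'
from itertools import product
def hexfit(im,cm,u0,z=18,af=30,save=None):
    """top face hexagon: threshold the light top ring round u0, back-project to plane z, fit hexagon by mask overlap"""
    # warp to metric patch, 0.5 mm/px, 70 mm wide, world axes (x right, y up->rows down = -y)
    c=onz(cm,u0,z); n=140; k=.5
    g=(np.arange(n)-n/2)*k; X,Y=np.meshgrid(g,-g)
    W=np.stack([c[0]+X,c[1]+Y,np.full_like(X,z)],-1).reshape(-1,3)
    uv=proj(cm,W).reshape(n,n,2).astype(np.float32)
    pat=cv2.remap(im,uv[...,0],uv[...,1],cv2.INTER_LINEAR)
    if save: cv2.imwrite(f'pics/{save}.png',cv2.resize(pat[:,:,::-1],None,fx=4,fy=4,interpolation=cv2.INTER_CUBIC))
    return c,pat
E
python3 - <<'E'
from h import *
np.set_printoptions(precision=1,suppress=True)
C=np.load('n1_.npy');K,D,_,_=cam('wrist',get_obs())
c0=(K,D,C[0][:,:3],C[0][:,3]);c1=(K,D,C[1][:,:3],C[1][:,3])
print(tri([(c0,(318,187)),(c1,(288.5,217))]), onz(c0,(318,187),18),onz(c1,(288.5,217),18))
im=cv2.imread('pics/n1_0.png')[:,:,::-1].copy();print(hexfit(im,c0,(318,187),18,save='n1p')[0])
E
```

```text
(array([ 518.1, -184.6,   14.5]), np.float64(0.29489160260529224)) [ 517.3 -184.8   18. ] [ 517.4 -184.1   18. ]
[ 517.3 -184.8   18. ]
```

View pics/n1p.png

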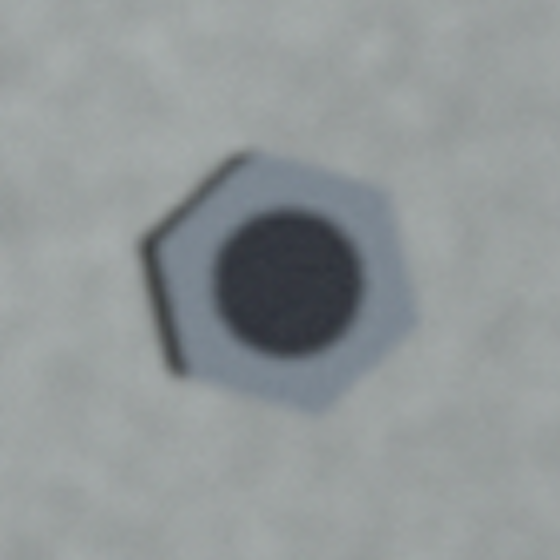

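```bash
cat >> h.py <<'E'
def pick(x,y,yaw,sq=45):
    goto([x,y,110],[180,0,yaw]); grip(50)
    move_l([x,y,30],speed=150); move_l([x,y,3],speed=60)
    grip(0,sq);o=get_obs();print('grip',o['tcp_pos'].round(1),round(o['grip_width'],1),o['wrist_force'].round(1))
    move_l([x,y,150],speed=150);o=get_obs();print('lift',round(o['grip_width'],1),o['wrist_force'].round(1),o['t'])
    return o['grip_width']
def drop(x,y,yaw,z=80):
    goto([x,y,160],[180,0,yaw]); move_l([x,y,z],speed=120); wait(.1)
    o=get_obs();print('over',round(o['grip_width'],1)); grip(48); wait(.2); move_l([x,y,170],speed=200)
E
python3 - <<'E'
from h import *
C=np.load('n1_.npy');K,D,_,_=cam('wrist',get_obs())
c0=(K,D,C[0][:,:3],C[0][:,3])
for u in [(66,133),(40,188),(97,216),(53,221)]: print(onz(c0,u,58).round(0))
w=pick(518,-184.8,73.6)
shot('wrist','l1')
E
```

```text
[ 471. -361.   58.]
[ 510. -388.   58.]
[ 532. -350.   58.]
[ 535. -384.   58.]
grip [ 518.6 -185.1    3.5] 29.2 [-0.3 -0.9  1.9]
lift 28.7 [ 0.4  0.5 -0.9] 45.1667
```

View pics/l1.png

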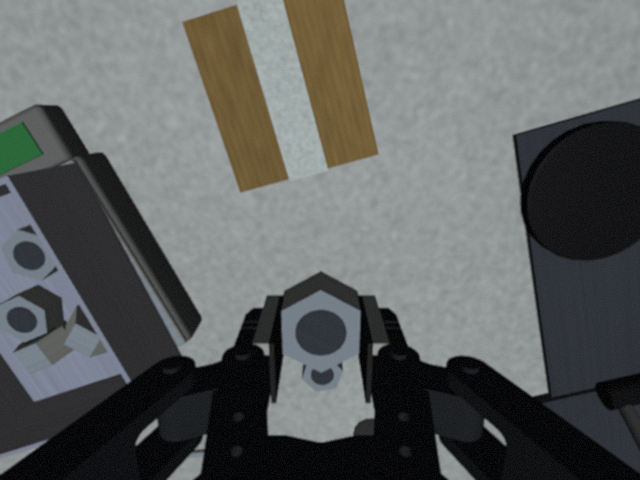

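```bash
sed -i 's/grip(48); wait(.2)/grip(39); wait(.2)/' h.py; python3 - <<'E'
from h import *
goto([518,-300,170],[180,0,30])
drop(482,-402,3,88)
print(get_obs()['t'])
nutview(610,-215,75,'n2_')
E
```

```text
over 28.8
48.2167
0 0.91 [115 168  54  52] [ 531.3 -371.7   14. ]
0 0.83 [ 57 150  58  48] [ 505.8 -411.1   14. ]
0 0.71 [ 72 184  55  36] [ 534.4 -411.7   14. ]
0 0.71 [68 87 67 53] [ 464.3 -380.3   14. ]
1 0.93 [ 40 190  60  47] [ 509.2 -415.3   14. ]
1 0.79 [ 49 131  63  51] [ 467.4 -385.7   14. ]
1 0.66 [ 96 205  45  41] [ 533.  -375.5   14. ]
1 0.59 [ 56 224  55  42] [ 539.5 -416.2   14. ]
50.1583
```

View pics/n2_0.png

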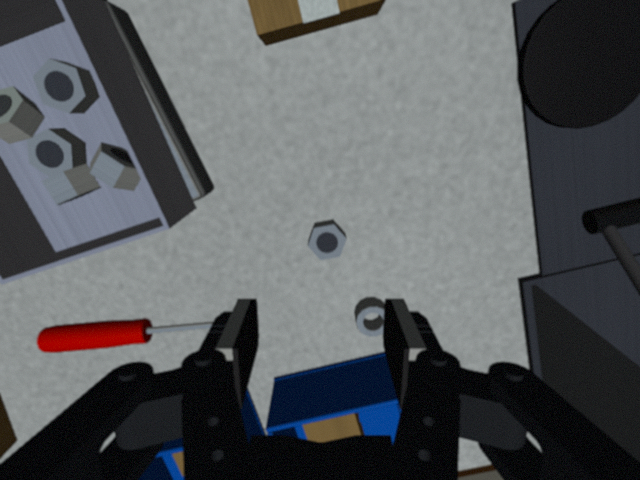

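View pics/n2_1.png

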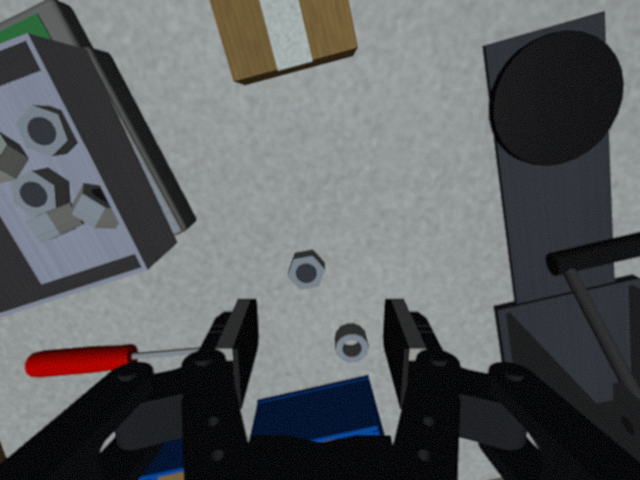

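The first stray landed in the pan, making five there. The second stray is at (327,242) in view 0 and (306,272) in view 1.

```bash
cat > np_.py <<'E'
from h import *
import sys
np.set_printoptions(precision=1,suppress=True)
f=sys.argv[1];a=eval(sys.argv[2]);b=eval(sys.argv[3])
C=np.load(f+'.npy');K,D,_,_=cam('wrist',get_obs())
c0=(K,D,C[0][:,:3],C[0][:,3]);c1=(K,D,C[1][:,:3],C[1][:,3])
print(tri([(c0,a),(c1,b)]), onz(c0,a,18),onz(c1,b,18))
im=cv2.imread(f'pics/{f}0.png')[:,:,::-1].copy();hexfit(im,c0,a,18,save=f+'p')
E
python3 np_.py n2_ '(327,242)' '(306,272)'
```

```text
(array([ 639.2, -219.6,   13.6]), np.float64(0.20664910602294603)) [ 638.  -219.1   18. ] [ 637.3 -219.1   18. ]
```

View pics/n2_p.png

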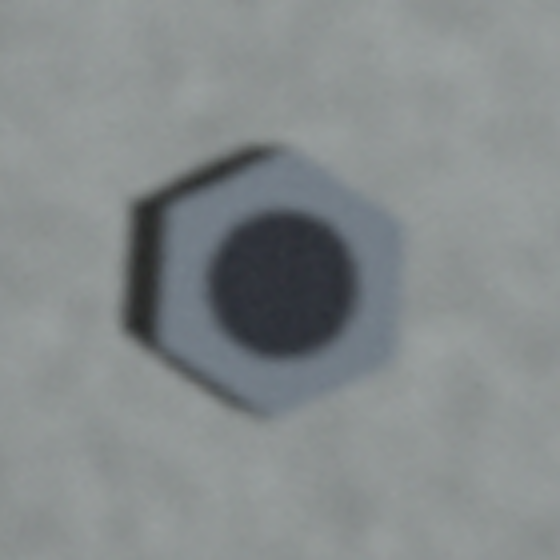

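```bash
python3 - <<'E'
from h import *
w=pick(638,-219.1,57)
if w>25:
    goto([560,-300,170],[180,0,30])
    drop(501,-345,3,90)
    print(get_obs()['t'])
    goto([520,-200,250],[180,0,30])
    nutview(622,212,75,'n3_')
    shot('side','m1');shot('scene','m0')
E
```

```text
grip [ 638.6 -219.4    3.7] 28.6 [-0.1  0.3  0.5]
lift 28.7 [ 0.3  0.7 -0.5] 53.6083
over 28.8
56.425
0 0.31 [345 322  35  41] [734.8 203.5  14. ]
59.7417
```

View pics/n3_0.png

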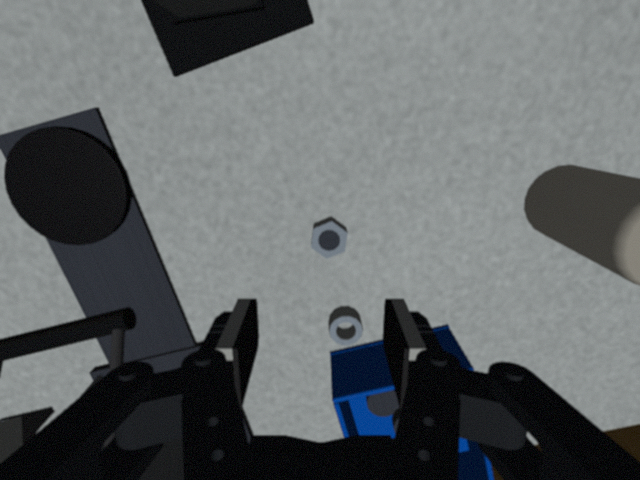

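View pics/n3_1.png

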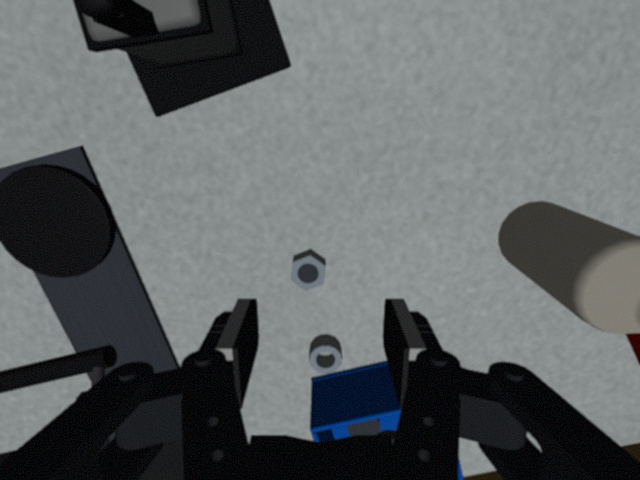

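View pics/m0.png

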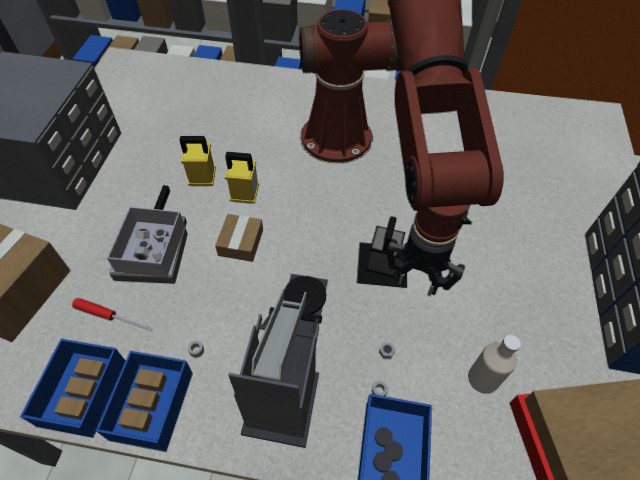

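View pics/m1.png

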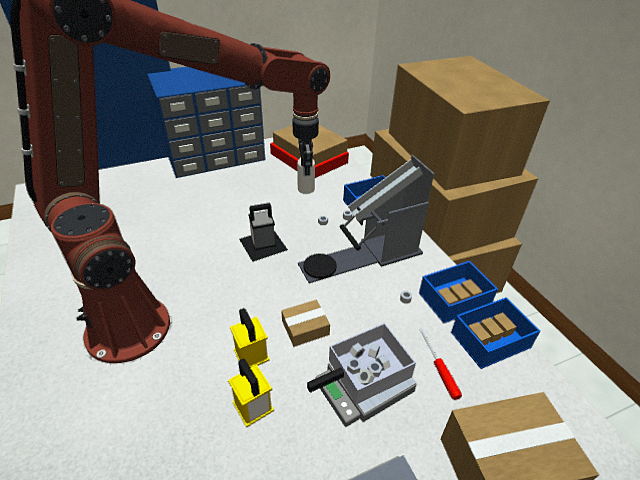

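```bash
python3 np_.py n3_ '(329,240)' '(308,273)'
```

```text
(array([651.3, 209.8,  15.9]), np.float64(0.02943360637220501)) [650.6 209.9  18. ] [650.4 210.1  18. ]
```

View pics/n3_p.png

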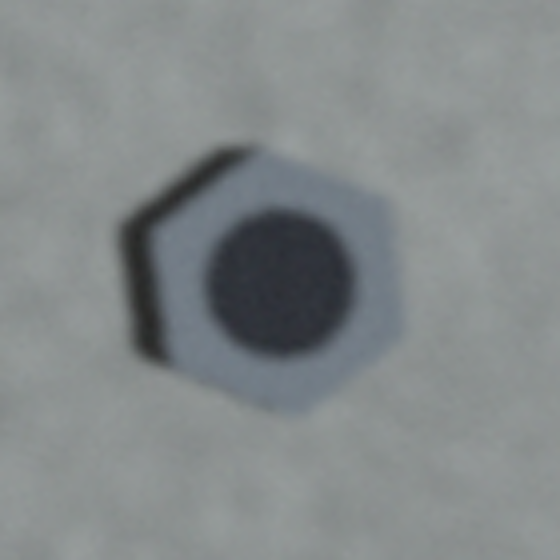

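```bash
python3 - <<'E'
from h import *
w=pick(650.6,210,67)
if w>25:
    move_l([560,170,230],speed=200)
    move_l([450,0,240],[180,0,60],speed=250)
    goto([480,-240,240],[180,0,60]);wait(.1)
    im,cm=shot('wrist','q1');print(get_obs()['t'],get_obs()['grip_width'])
    np.save('q1.npy',np.hstack([cm[2],cm[3][:,None]]))
E
```

```text
grip [651.2 210.1   3.7] 28.9 [-0.5  0.   0.5]
lift 28.5 [-0.5  0.2 -1.3] 63.2917
66.1417 28.806944349303958
```

View pics/q1.png

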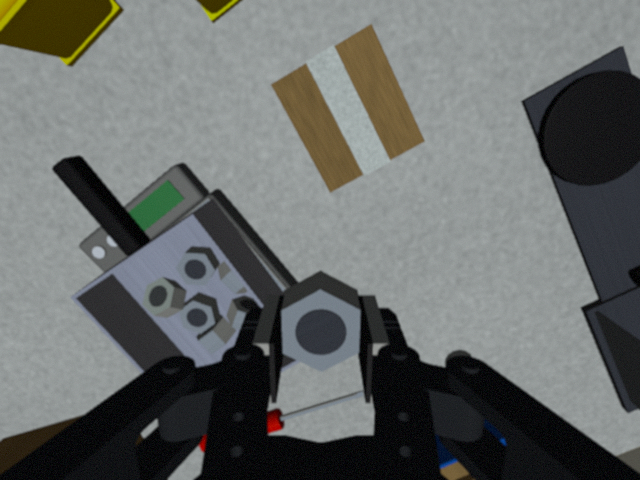

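```bash
python3 - <<'E'
from h import *
C=np.load('q1.npy');K,D,_,_=cam('wrist',get_obs());c=(K,D,C[:,:3],C[:,3])
for u in [(195,265),(160,297),(198,315),(220,330),(228,272),(243,303),(165,345),(130,290)]: print(u,onz(c,u,56).round(0))
print('rim corners',onz(c,(75,295),98).round(0),onz(c,(215,198),98).round(0))
E
```

```text
(195, 265) [ 469. -361.   56.]
(160, 297) [ 478. -406.   56.]
(198, 315) [ 511. -387.   56.]
(220, 330) [ 534. -378.   56.]
(228, 272) [ 489. -339.   56.]
(243, 303) [ 521. -344.   56.]
(165, 345) [ 521. -433.   56.]
(130, 290) [ 459. -426.   56.]
rim corners [ 435. -437.   98.] [ 426. -297.   98.]
```

```bash
python3 - <<'E'
from h import *
drop(547,-396,40,99)
goto([500,-260,260],[180,0,60]);wait(.1)
shot('wrist','r1');print(get_obs()['t'])
E
```

```text
over 28.8
69.5167
```

View pics/r1.png

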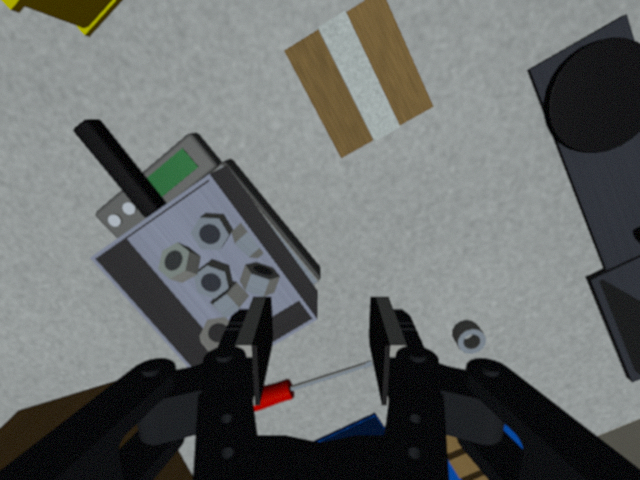

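```bash
python3 - <<'E'
from h import *
K,D,_,_=cam('wrist',get_obs())
def c(f,i): 
    C=np.load(f)[i];return (K,D,C[:,:3],C[:,3])
L=[(c('n1_.npy',0),(543,220.5)),(c('n1_.npy',1),(508,249.5)),(c('n2_.npy',1),(556.5,97)),(c('n3_.npy',0),(67,185)),(c('n3_.npy',1),(54,221))]
for a,u in L: print(onz(a,u,18).round(1))
print(tri(L))
goto([450,0,300],[180,0,80])
goto([420,180,260],[180,0,83]);wait(.1);im,cm=shot('wrist','s1');print(proj(cm,[[427.5,180,157],[396,184,157],[459,176,157]]),get_obs()['t'])
E
```

```text
[546.7   7.8  18. ]
[547.   7.  18.]
[547.    7.8  18. ]
[547.6  13.   18. ]
[548.2  14.6  18. ]
(array([548.12362136,  10.24828894,  13.11947033]), np.float64(0.9721129883197113))
[[325.24406327 246.44160008]
 [325.48009358 199.12789752]
 [325.02618003 290.33524728]] 71.4833
```

View pics/s1.png

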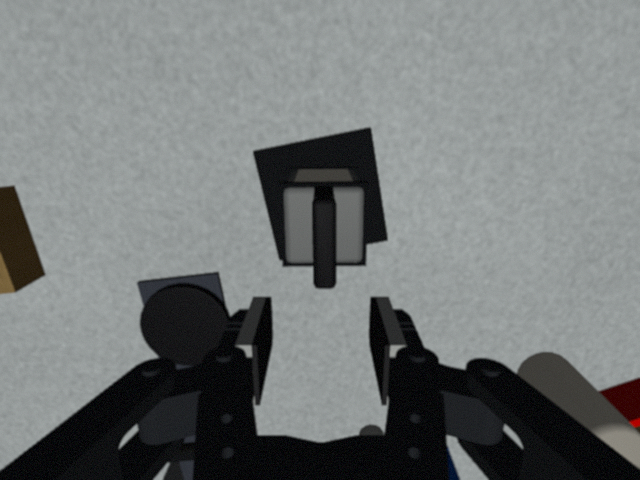

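```bash
python3 - <<'E'
from h import *
np.set_printoptions(precision=2,suppress=True)
grip(60); goto([427.5,180,200],[180,0,83]); move_l([427.5,180,131.5],speed=120)
grip(0,60);o=get_obs();print(o['tcp_pos'],o['grip_width'],o['wrist_force'])
move_l([427.5,180,235],speed=120)
o=get_obs();print(o['wrist_force'])
move_l([547.5,10,235],speed=150)
move_l([547.5,10,152],speed=100)
for z in np.arange(150.5,140,-1.5):
    move_l([547.5,10,z],speed=30); f=get_obs()['wrist_force'][2]; print(z,round(f,2))
    if f>-1.5: break
o=get_obs();print(o['t'],o['tcp_pos'],o['wrist_force'])
shot('wrist','t1');shot('side','t2')
s=cv2.imread('pics/t2.png');cv2.imwrite('pics/t2z.png',cv2.resize(s[190:300,270:420],None,fx=4,fy=4,interpolation=cv2.INTER_CUBIC))
E
```

```text
[428.53 180.26 132.44] 14.791514201191125 [ 1.67 -0.18  2.53]
[-0.05 -0.01 -4.19]
150.5 -4.74
149.0 -4.15
147.5 -4.38
146.0 -2.64
144.5 5.81
78.1333 [548.4    9.9  146.51] [-2.79 -0.17  5.81]
```

View pics/t1.png

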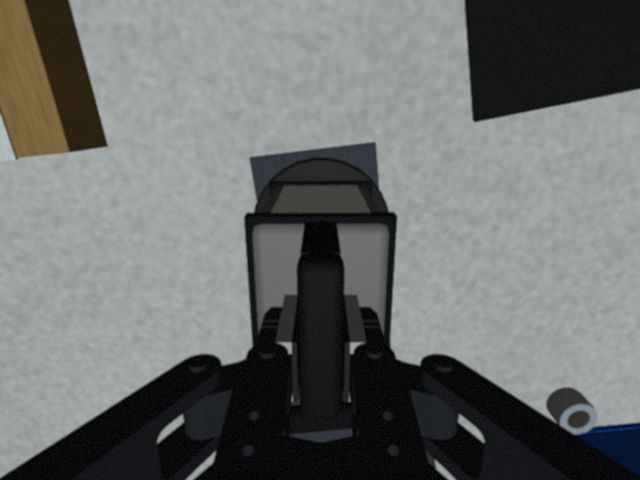

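View pics/t2z.png

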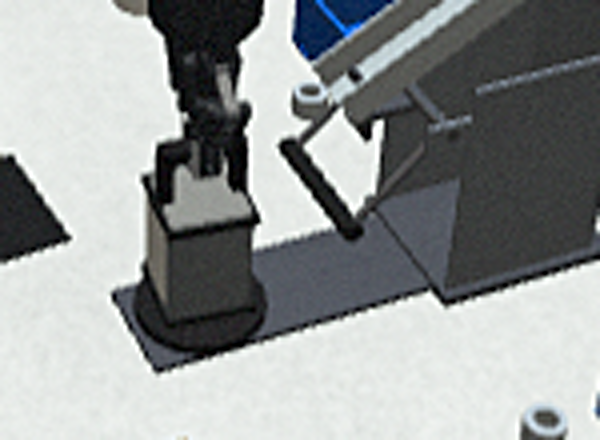

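```bash
python3 - <<'E'
from h import *
grip(60);wait(.2);o=get_obs();p=o['tcp_pos'];move_l([p[0],p[1],260],speed=150)
goto([470,-20,330],[180,0,83]);wait(.1);im,cm=shot('wrist','u1')
# overhead of pan, camera turned so that it looks down onto the scale
goto([450,-360,330],[180,0,60]);wait(.1);im,cm=shot('wrist','u2');np.save('u2.npy',np.hstack([cm[2],cm[3][:,None]]));print(get_obs()['t'])
goto([350,200,350],[180,0,90]);shot('scene','u3');shot('side','u4')
for c in('scene','side'):
  for n in('nut0','bush0'): print(c,n,[(round(d['score'],2),[int(round(v)) for v in d['extent']]) for d in spot_in(n,c)])
E
```

```text
81.9417
scene nut0 [(0.72, [163, 235, 16, 16]), (0.54, [141, 251, 20, 14]), (0.4, [146, 244, 13, 13])]
scene bush0 [(0.72, [195, 349, 12, 16]), (0.45, [379, 388, 11, 15])]
side nut0 [(0.64, [385, 363, 17, 18]), (0.49, [356, 365, 14, 17]), (0.43, [376, 370, 16, 13]), (0.28, [398, 366, 16, 10]), (0.23, [360, 232, 39, 39])]
side bush0 [(0.59, [366, 375, 14, 12])]
```

View pics/u1.png

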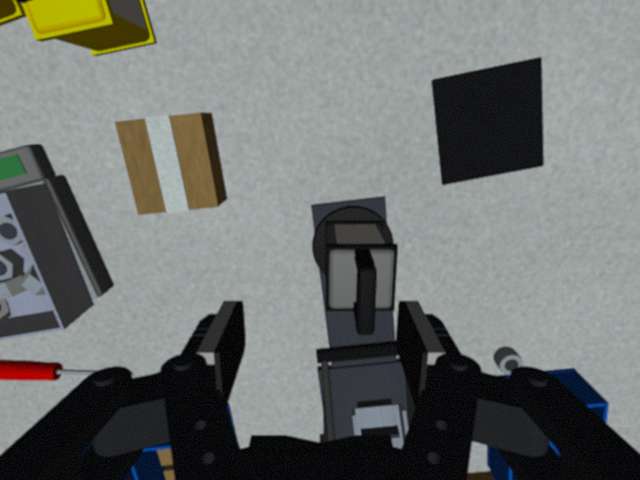

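View pics/u2.png

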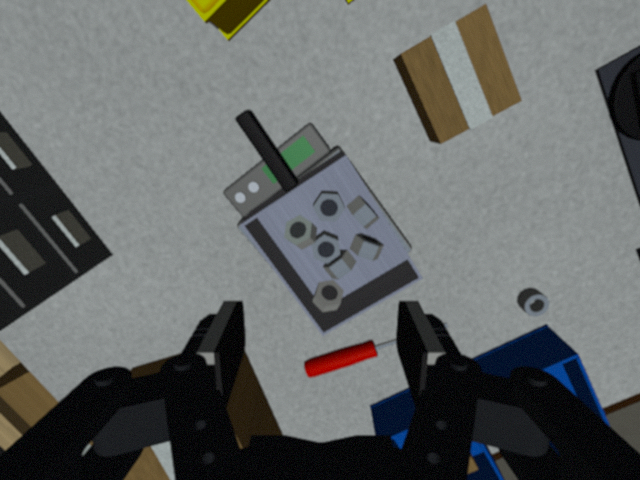

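View pics/u3.png

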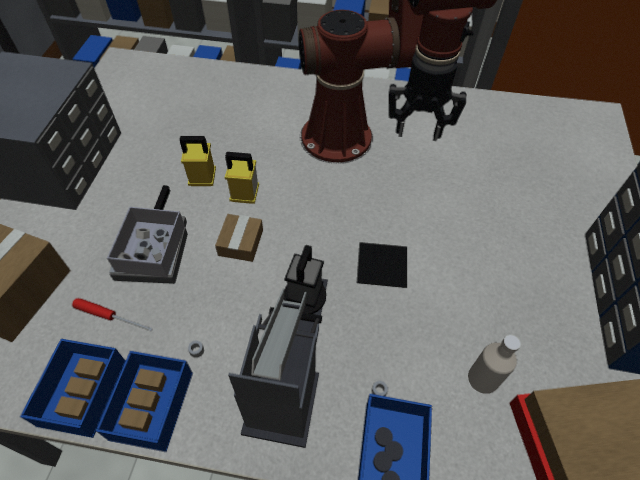

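View pics/u4.png

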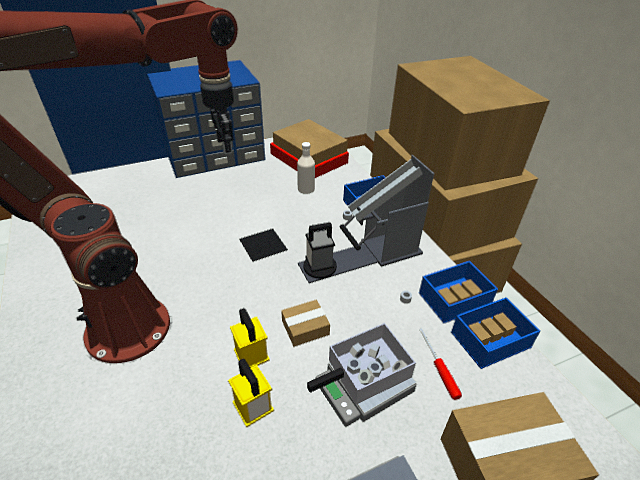

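Final pictures: all seven nuts are in the pan on the scale, and the lamp is upright on its dock. The bushes, carton, bottle and driver are where they were, and the arm is clear. Handing in.

```bash
python3 - <<'E'
from h import *
o=get_obs();print(o['t'],o['wrist_force'].round(1));print(sign_off())
E
```

```text
84.2917 [ 0.7 -0.4  0.4]
the job is handed in; nothing more can be done
None
```

The job is done and handed in at about 84 s of the 210 s allowed; the station gives no verdict.

**What I did:**
- I stood the lamp on the mat, then held the pan under the chute's lip and pressed the push bar in until all 4 nuts had slid into it.
- I set the pan on the scale and added the 3 loose hex nuts, one of which had shifted about 25 mm during the run.
- I then stood the lamp back on its dock.

**Last checks:**
- **Nuts:** the close-up from above shows 7 nuts in the pan. The chute is empty and no hex nuts are left on the bench. The detector picked up only some of the nuts in the pan, so that count is by eye.
- **Lamp:** upright and let go, within a few mm of the dock's centre.
- **Everything else:** the bushes, carton, bottle, screwdriver and yellow look-alikes look unmoved, and the arm is clear.

**What disagreed:** with the pan down, one view suggested it was about 10 mm too far to one side, so I nudged it before letting go. Measuring the rim corners afterwards puts it 7–11 mm off the platform's centre the other way, so the nudge was not needed. It also sits about 4 degrees off square, because the last joint was near its limit. It is within the 35 mm allowed, so I left it. The measured height of the platform also came out about 7 mm below the stated 40 mm.

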